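Put the setting rings back in the gauge tray

TASK

The bore checks are done: put all four steel setting rings back in the wooden gauge tray, each lying flat and fully down in the pocket cut for its own size. They are precision gauges, so set each one down gently instead of dropping it, and leave the two ball bearings with black seals lying where they are.

Things in the scene. Friction and masses are not known exactly. Their poses are not given: they have to be found in the camera images.
- ring_28 (a point): setting ring: bright steel ring gauge, 28 mm outside diameter with a knurled band round the rim, 10 mm bore, 22 mm high, lying flat on the table; the point is its centre, 11 mm above its underside, z along the bore; loose, 0.09 kg give or take a fifth
- ring_39 (a point): setting ring: bright steel ring gauge, 39 mm outside diameter with a knurled band round the rim, 16 mm bore, 24 mm high, lying flat on the table; the point is its centre, 12 mm above its underside, z along the bore; loose, 0.19 kg give or take a fifth
- ring_50 (a point): setting ring: bright steel ring gauge, 50 mm outside diameter with a knurled band round the rim, 24 mm bore, 26 mm high, lying flat on the table; the point is its centre, 13 mm above its underside, z along the bore; loose, 0.31 kg give or take a fifth
- ring_61 (a point): setting ring: bright steel ring gauge, 61 mm outside diameter with a knurled band round the rim, 32 mm bore, 28 mm high, lying flat on the table; the point is its centre, 14 mm above its underside, z along the bore; loose, 0.46 kg give or take a fifth
- bearing_40 (a point): look-alike that does not belong in the tray: ball bearing with black rubber seals between bright inner and outer rings, 40 mm outside diameter, 17 mm bore, 12 mm high, lying flat; the point is its centre, 6 mm above its underside; loose
- bearing_52 (a point): look-alike that does not belong in the tray: ball bearing with black rubber seals, 52 mm outside diameter, 25 mm bore, 15 mm high, lying flat; the point is its centre, 7.5 mm above its underside; loose
- pocket_28: pocket for the 28 mm ring: fixed light wooden insert, 80 x 80 x 16 mm, with a round pocket 36 mm wide and 11 mm deep with green felt floor, mouth widened to 43 mm. Origin on the pocket's axis at the insert's underside: floor at z = 5 mm, insert's top at 16 mm. The four inserts stand in any order in one row along their y, 80 mm apart, undersides 4 mm above the table.
- pocket_39: pocket for the 39 mm ring: fixed light wooden insert, 80 x 80 x 16 mm, with a round pocket 47 mm wide and 11 mm deep with green felt floor, mouth widened to 54 mm. Origin on the pocket's axis at the insert's underside: floor at z = 5 mm, insert's top at 16 mm. All four stand in one dark wooden tray, 337 mm along the row by 97 mm.
- pocket_50: pocket for the 50 mm ring: fixed light wooden insert, 80 x 80 x 16 mm, with a round pocket 58 mm wide and 11 mm deep with green felt floor, mouth widened to 65 mm. Origin on the pocket's axis at the insert's underside: floor at z = 5 mm, insert's top at 16 mm. The tray's 8 mm walls are level with the inserts' tops, 20 mm above the table.
- pocket_61: pocket for the 61 mm ring: fixed light wooden insert, 80 x 80 x 16 mm, with a round pocket 69 mm wide and 11 mm deep with green felt floor, mouth widened to 76 mm. Origin on the pocket's axis at the insert's underside: floor at z = 5 mm, insert's top at 16 mm. Same row and tray as the other three.
Not all that is in view belongs to the job. Leave any purple look-alike of the pocket_61 alone.

How it is judged:
By the outcome, as a careful person would: the job done as asked, in the order asked, and still so for the second after the job is handed in, with the robot touching nothing.
It also fails if it takes over 112 s, if anything falls off the work surface, if the arm or the gripper's body presses on something with over 40 N, if the wrist force passes 120 N, or if a joint passes its speed limit or range.

ROBOT

A 6-joint arm with a two-finger parallel gripper is mounted at the origin on a cart in front of the work surface, level with it; the furniture and walls round the work are solid. World frame = base frame: x ahead of the robot, y to its left, z up, the work surface at z = 0. Lengths are in m, angles in degrees, forces in N, time in s.
With the tool pointing down it reaches from about 0.35 to 0.875 m from the base axis. Payload 4.2 kg.
Tool frame: the origin (TCP) lies midway between the tips of the shut fingers; the grasp point (between the pads) lies 19 mm behind it; z points along the fingers, y is the line along which they close (so a half turn about z gives the same grasp; the last joint's range is limited). The gripper opens to 87 mm and grips with 3 to 60 N. Pads are 19 mm wide; open, the fingers measure 117 mm over their backs; the gripper's body (75 mm by 190 mm) begins 51 mm behind the grasp point.
Start: joints at [-54.855, 22.042, 0.453, 0, -68.411, -14.817], TCP at [0.217, -0.586, 0.223] pointing down, gripper open.
Joint ranges: [-179.83, 179.83], [-69.29, 118.12], [-61.27, 80.66], [-181.25, 117.63], [-171.15, -9.14], [-177.46, 177.46]. Speed limits (degrees/s): [159.86, 159.86, 180, 180, 180, 180].

INTERFACE

Orientations are given as a 3x3 rotation matrix whose columns are the frame's x, y, z axes.
In Python, from station import sense, capture, camera_params, finish_job gives the robot as it stands.
- The arm moves only by the tool drive_tool, never from a script. Its argument "rows" is a list of rows, each an object of numbers: "tx", "ty", "tz": the shift along the tool's x, y, z in cm; "ax", "ay", "az": the turn, a rotation vector about the tool's x, y, z in rad; "claw": the finger opening in cm, from 0 to 8.7. In form: [{"tx": .., "ty": .., "tz": .., "ax": .., "ay": .., "az": .., "claw": ..}, ...]. A call has 1 to 10 rows; each row shifts and turns the commanded pose from where the row before left it, along the tool's axes as they then stand; what a row does not reach is not made up. A row lasts 1/12 s, in which the tool goes at most 41.7 mm and 7.16 degrees, less where a joint would pass 70% of its speed; a pose out of reach is approached as far as the arm can. A call with a gripper value outside its range is refused whole. The fingers move at their own pace and stop on an object; the grip force is fixed at half the most. Time passes only in rows, so rows that do not move let the fingers close. It gives the time, the measured TCP pose, the force, the opening and the grip force at its end, in the units of the state.
- sense(): the state, without advancing time (a new reading comes with each control period).
- capture(name): name is "scene" or "top" or "wrist"; returns (picture, depth): 400x640x3 uint8, red, green, blue; 400x640 float32, m along the optical axis (not along the pixel's ray), 0 where there is no reading.
- camera_params(name): a dict with "intrinsics" (3x3 intrinsics, pixels), "R" (3x3) and "t" (3): a world point X has camera coordinates R X + t; the wrist camera has in their place "tool_from_camera" (4x4, takes a point from camera to tool coordinates, whose origin is the TCP and whose axes are the flange's). Camera axes: x right, y down, z forward; pixel columns grow to the right and rows downward; lengths in m; the calibration is good to about 2 mm. The wrist camera is an equidistant fisheye: a pixel r from the principal point sees the ray r / f radians off the axis. A picture is of the moment at which its call begins: read the wrist's pose just before it. camera_params takes no time and is no camera call.
- finish_job(): hands the job in; it is judged then, once.
The state is a dict: "time_s": time; "joints": joint angles; "joint_velocities": joint speeds; "effort": joint torques, N m; "tcp_pos": TCP position; "ee_rot": TCP orientation; "wrist_force": force on the tool from outside, world axes, zero at the start; "moment": the same for the moment, N m; "gripper_width": opening from 0.0 (shut) to 1.0 (fully open); "gripper_force": force on a finger pad.
Only numpy, scipy, OpenCV 4.12 (cv2) and the standard library are available. Lean on these libraries where they do the work, as an engineer would, in place of code of your own. Each camera call takes 0.05 s, during which the arm holds its last target. There are 200 camera calls.

## Working session

There is one attempt and no reset: what is moved stays moved. The work goes in short steps, Python scripts to look and compute and a tool call to move; the robot and the scene stay as the last step left them, time stands still between calls to the robot, and variables do not carry over. Pictures are saved under pics/ and viewed, at most 14 in all, crops included, and the job is handed in when it is done.

Besides the shell and the picture viewer there is one more tool, called after ">>>" as a command line: name --argument value ..., lists and objects as JSON in quotes. drive_tool: Moves the arm, as the interface text tells. Its arguments: {"type":"object","properties":{"rows":{"type":"array"}},"required":["rows"]}

```bash
ls; mkdir -p pics; python3 - <<'E'
from station import *
import cv2,numpy as np
s=sense();print(s['time_s'],s['tcp_pos'],np.round(s['ee_rot'],3).tolist(),s['gripper_width'])
for n in('top','scene'):
    p,d=capture(n);cv2.imwrite(f'pics/{n}0.png',p[...,::-1]);np.savez(f'{n}0.npz',p=p,d=d)
    c=camera_params(n);print(n,{k:np.round(v,4).tolist() for k,v in c.items() if k in('intrinsics','R','t')})
c=camera_params('wrist');print({k:(np.round(v,4).tolist() if not isinstance(v,str) else v) for k,v in c.items()})
E
```

```text
pics
0.0 [ 0.21693948 -0.58549334  0.22145515] [[-0.938, -0.347, -0.001], [-0.347, 0.938, 0.002], [0.0, 0.002, -1.0]] 0.9977406918909534
top {'intrinsics': [[465.2761, 0.0, 322.7145], [0.0, 465.2761, 199.0403], [0.0, 0.0, 1.0]], 'R': [[0.029, -0.9995, 0.011], [-0.9957, -0.0299, -0.0874], [0.0877, -0.0084, -0.9961]], 't': [-0.0195, 0.58, 1.3663]}
scene {'intrinsics': [[402.5285, 0.0, 316.1629], [0.0, 402.5285, 198.8451], [0.0, 0.0, 1.0]], 'R': [[-0.4627, -0.8864, 0.0176], [-0.6319, 0.3158, -0.7078], [0.6218, -0.3386, -0.7062]], 't': [0.2553, 0.3984, 0.8767]}
{'intrinsics': [[309.7069, 0.0, 324.8491], [0.0, 309.7069, 202.3235], [0.0, 0.0, 1.0]], 'tool_from_camera': [[0.0012, -0.9521, -0.3057, 0.0853], [1.0, 0.0013, -0.0001, 0.0007], [0.0005, -0.3057, 0.9521, -0.1627], [0.0, 0.0, 0.0, 1.0]]}
```

View pics/top0.png

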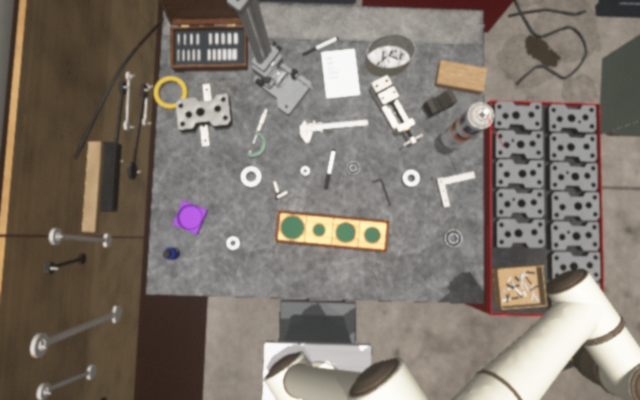

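View pics/scene0.png

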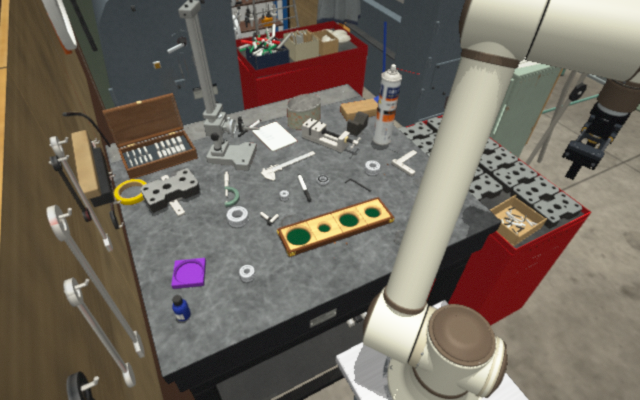

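The top view shows bright rings at (251,176), (305,170), (411,177) and (233,242), and dark-sealed bearings at (353,168) and (453,238). The pockets run left to right at (292,227), (319,229), (345,232) and (372,235), and the purple decoy is at (190,218). Next I measure them and make an enlarged crop to confirm.

```bash
cat > h.py <<'E'
import numpy as np,cv2
from station import *
def ray(n,u,v,z):
    c=camera_params(n);K=np.array(c['intrinsics']);R=np.array(c['R']);t=np.array(c['t'])
    d=R.T@np.linalg.solve(K,[u,v,1]);o=-R.T@t
    return o+d*(z-o[2])/d[2]
E
python3 - <<'E'
from h import *
f=np.load('top0.npz');p=f['p'].astype(int)
hsv=cv2.cvtColor(f['p'],cv2.COLOR_RGB2HSV)
for name,(u,v),z in [('A',(251,176),.028),('B',(305,170),.022),('C',(411,177),.026),('D',(233,242),.024),('b1',(353,168),.012),('b2',(453,238),.015)]:
    x0,y0=u-16,v-16
    g=f['p'][y0:y0+32,x0:x0+32].min(2)
    m=(g>(165 if name[0]!='b' else 140)).astype(np.uint8)
    n,l,st,ce=cv2.connectedComponentsWithStats(m)
    i=1+np.argmax(st[1:,4]);ys,xs=np.where(l==i)
    (cx,cy),r=cv2.minEnclosingCircle(np.c_[xs,ys].astype(np.float32))
    P=ray('top',x0+cx,y0+cy,z);sc=ray('top',x0+cx+1,y0+cy,z)-P
    print(name,np.round(P,4),'dia mm',round(2000*(r+.5)*np.linalg.norm(sc),1),'area',st[i,4])
green=((hsv[...,0]>50)&(hsv[...,0]<95)&(hsv[...,1]>80)).astype(np.uint8)
green[:205]=0;green[255:]=0
n,l,st,ce=cv2.connectedComponentsWithStats(green)
for i in range(1,n):
    if st[i,4]>30:print('pocket',ce[i].round(1),st[i,2:5],ray('top',*ce[i],.009).round(4))
wood=cv2.inRange(hsv,(10,60,120),(30,255,255));wood[:205]=0;wood[255:]=0;wood[:,:260]=0;wood[:,400:]=0
n,l,st,ce=cv2.connectedComponentsWithStats(wood);i=1+np.argmax(st[1:,4])
ys,xs=np.where(l==i);rc=cv2.minAreaRect(np.c_[xs,ys].astype(np.float32));b=cv2.boxPoints(rc)
print('tray',rc,[ray('top',*q,.02)[:2].round(4).tolist() for q in b],ray('top',*rc[0],.02).round(4))
im=f['p'][...,::-1]
tiles=[cv2.resize(im[v-20:v+20,u-20:u+20],(200,200),interpolation=cv2.INTER_CUBIC) for u,v in [(251,176),(305,170),(411,177),(233,242),(353,168),(453,238)]]
cv2.imwrite('pics/crop.png',np.vstack([np.hstack(tiles[:3]),np.hstack(tiles[3:]),cv2.resize(im[205:260,265:400],(600,200))]))
E
```

```text
A [0.6435 0.2163 0.028 ] dia mm 68.9 area 303
B [0.666  0.0539 0.022 ] dia mm 34.2 area 84
C [ 0.6527 -0.2651  0.026 ] dia mm 57.4 area 221
D [0.4432 0.2607 0.024 ] dia mm 45.8 area 152
b1 [ 0.6821 -0.0917  0.012 ] dia mm 49.4 area 107
b2 [ 0.4757 -0.3975  0.015 ] dia mm 36.0 area 58
pocket [291.6 226.8] [ 19  18 239] [0.4951 0.0888 0.009 ]
tray ((331.5132141113281, 231.62991333007812), (113.61911010742188, 34.65476608276367), 5.09211540222168) [[0.4427, 0.1404], [0.5458, 0.1351], [0.5256, -0.2046], [0.4226, -0.1971]] [ 0.484  -0.0315  0.02  ]
```

View pics/crop.png

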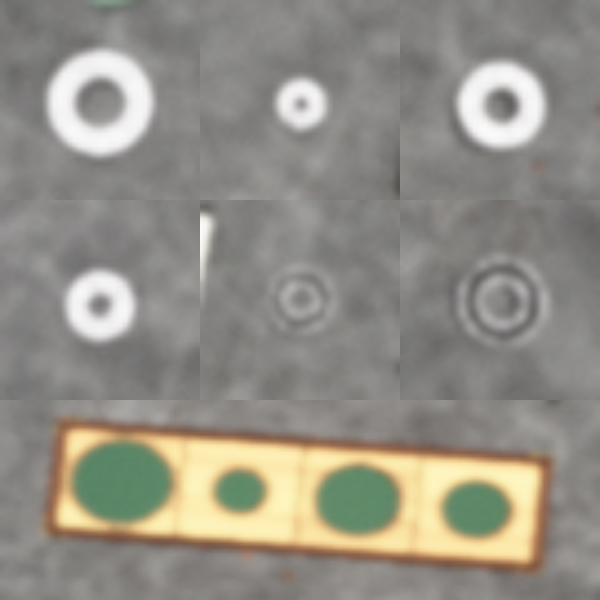

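Confirmed by size and seals: A (251,176) is ring_61, B (305,170) ring_28, C (411,177) ring_50 and D (233,242) ring_39. The bearings at (353,168) and (453,238) stay put. The pockets from the left are 61, 28, 50, 39. I'll start with ring_50.

>>> drive_tool --rows '[{"az": 0.118}, {"az": 0.118}, {"az": 0.118}, {"tx": -3, "ty": 2.2}, {"tx": -3, "ty": 2.2}, {"tx": -3, "ty": 2.2}, {"tx": -3, "ty": 2.2}, {"tx": -3, "ty": 2.2}, {"tx": -3, "ty": 2.2}, {"tx": -3, "ty": 2.2}]'

```text
invalid input at $.rows[0]: expected keys tx, ty, tz, ax, ay, az, claw
```

>>> drive_tool --rows '[{"tx": -3, "ty": 2.2, "claw": 7}, {"tx": -3, "ty": 2.2, "tz": 1, "claw": 7}, {"tx": -3, "ty": 2.2, "tz": 1, "claw": 7}, {"tx": -3, "ty": 2.2, "tz": 1, "claw": 7}, {"tx": -3, "ty": 2.2, "tz": 1, "claw": 7}, {"tx": -3, "ty": 2.2, "tz": 1, "claw": 7}, {"tx": -3, "ty": 2.2, "tz": 1, "claw": 7}, {"claw": 7}, {"claw": 7}]'

```text
invalid input at $.rows[0]: expected keys tx, ty, tz, ax, ay, az, claw
```

All keys are required in each row.

>>> drive_tool --rows '[{"tx": 0, "ty": 0, "tz": 0, "ax": 0, "ay": 0, "az": 0.118, "claw": 7}, {"tx": 0, "ty": 0, "tz": 0, "ax": 0, "ay": 0, "az": 0.118, "claw": 7}, {"tx": 0, "ty": 0, "tz": 0, "ax": 0, "ay": 0, "az": 0.118, "claw": 7}, {"tx": -3, "ty": 2.2, "tz": 0, "ax": 0, "ay": 0, "az": 0, "claw": 7}, {"tx": -3, "ty": 2.2, "tz": 0, "ax": 0, "ay": 0, "az": 0, "claw": 7}, {"tx": -3, "ty": 2.2, "tz": 0, "ax": 0, "ay": 0, "az": 0, "claw": 7}, {"tx": -3, "ty": 2.2, "tz": 0, "ax": 0, "ay": 0, "az": 0, "claw": 7}, {"tx": -3, "ty": 2.2, "tz": 0, "ax": 0, "ay": 0, "az": 0, "claw": 7}, {"tx": -3, "ty": 2.2, "tz": 0, "ax": 0, "ay": 0, "az": 0, "claw": 7}, {"tx": -3, "ty": 2.2, "tz": 0, "ax": 0, "ay": 0, "az": 0, "claw": 7}]'

```text
time_s: 0.93
tcp_pos: [0.428, -0.4304, 0.2222]
ee_rot: [[-1.0, -0.001, -0.001], [-0.001, 1.0, 0.001], [0.001, 0.001, -1.0]]
wrist_force: [1.0, -0.1, -0.2]
gripper_width: 0.806
gripper_force: 0.0
```

>>> drive_tool --rows '[{"tx": -3, "ty": 2.2, "tz": 1, "ax": 0, "ay": 0, "az": 0, "claw": 7}, {"tx": -3, "ty": 2.2, "tz": 1, "ax": 0, "ay": 0, "az": 0, "claw": 7}, {"tx": -3, "ty": 2.2, "tz": 1, "ax": 0, "ay": 0, "az": 0, "claw": 7}, {"tx": -3, "ty": 2.2, "tz": 1, "ax": 0, "ay": 0, "az": 0, "claw": 7}, {"tx": -3, "ty": 2.2, "tz": 1, "ax": 0, "ay": 0, "az": 0, "claw": 7}, {"tx": -3, "ty": 2.2, "tz": 1, "ax": 0, "ay": 0, "az": 0, "claw": 7}, {"tx": 0, "ty": 0, "tz": 0, "ax": 0, "ay": 0, "az": 0, "claw": 7}, {"tx": 0, "ty": 0, "tz": 0, "ax": 0, "ay": 0, "az": 0, "claw": 7}]'

```text
time_s: 1.6
tcp_pos: [0.6076, -0.2978, 0.1603]
ee_rot: [[-1.0, -0.004, -0.003], [-0.004, 1.0, 0.001], [0.003, 0.001, -1.0]]
wrist_force: [-1.2, 0.1, 0.5]
gripper_width: 0.807
gripper_force: 0.0
```

```bash
cat >> h.py <<'E'
def wray(uv,z,s):
    c=camera_params('wrist');K=np.array(c['intrinsics']);T=np.array(c['tool_from_camera'])
    uv=np.atleast_2d(uv).astype(float);d=(uv-K[:2,2])/K[0,0];th=np.linalg.norm(d,axis=1,keepdims=True)
    r=np.c_[d*np.sinc(th/np.pi)/np.where(th<1e-9,1,th)*th/np.maximum(th,1e-9)*th, np.cos(th)] if 0 else np.c_[d/np.maximum(th,1e-9)*np.sin(th),np.cos(th)]
    R=np.array(s['ee_rot']);o=R@T[:3,3]+np.array(s['tcp_pos']);w=r@T[:3,:3].T@R.T
    return o+w*((z-o[2])/w[:,2])[:,None]
def circ(P):
    A=np.c_[2*P[:,:2],np.ones(len(P))];x=np.linalg.lstsq(A,(P[:,:2]**2).sum(1),rcond=None)[0]
    return x[:2],np.sqrt(x[2]+x[:2]@x[:2])
def look(name):
    s=sense();p,d=capture('wrist');cv2.imwrite(f'pics/{name}.png',p[...,::-1]);np.savez(f'{name}.npz',p=p,d=d,pos=s['tcp_pos'],rot=s['ee_rot'])
    return s,p,d
def fits(mask,s,z,D):
    out=[]
    for c in cv2.findContours(mask,cv2.RETR_CCOMP,cv2.CHAIN_APPROX_NONE)[0]:
        if len(c)<40: continue
        c=c[:,0];P=wray(c,z,s);q,r=circ(P);e=np.abs(np.linalg.norm(P[:,:2]-q,axis=1)-r).max()
        if abs(2*r-D)<.012 and e<.006: out.append((q.round(4),round(2000*r,1),round(1000*e,1),c.mean(0).round(),'off mm',(1000*(q-np.array(s['tcp_pos'])[:2])).round(1)))
    return out
def findring(s,p,z,D):
    for t in(150,175,200):
        for o in fits((p.min(2)>t).astype(np.uint8),s,z,D): print('ring',t,*o)
def findpocket(s,p,D):
    h=cv2.cvtColor(p,cv2.COLOR_RGB2HSV);m=cv2.inRange(h,(50,70,20),(95,255,255))
    for o in fits(m,s,.009,D): print('pocket',*o)
E
python3 - <<'E'
from h import *
s,p,d=look('w1');findring(s,p,.026,.05)
E
```

```text
ring 150 [ 0.6506 -0.265 ] 50.2 4.1 [355. 232.] off mm [43.1 32.8]
ring 150 [0.4869 0.0022] 44.1 1.5 [574. 100.] off mm [-120.7  300.1]
ring 150 [ 0.4755 -0.3935] 49.9 2.4 [227.  63.] off mm [-132.1  -95.6]
ring 150 [ 0.4754 -0.3935] 45.2 0.6 [227.  63.] off mm [-132.2  -95.6]
ring 150 [ 0.4761 -0.1546] 52.6 2.9 [468.  72.] off mm [-131.5  143.2]
ring 175 [ 0.6507 -0.2653] 48.6 1.3 [355. 232.] off mm [43.1 32.6]
ring 175 [ 0.4756 -0.3933] 49.0 0.7 [227.  63.] off mm [-132.   -95.5]
ring 175 [ 0.4753 -0.3935] 45.5 0.6 [227.  63.] off mm [-132.3  -95.6]
ring 200 [ 0.6506 -0.2651] 47.7 0.6 [355. 232.] off mm [43.  32.7]
ring 200 [ 0.4755 -0.3933] 48.3 0.8 [227.  63.] off mm [-132.1  -95.5]
ring 200 [ 0.4753 -0.3935] 45.8 0.9 [227.  63.] off mm [-132.3  -95.6]
```

View pics/w1.png

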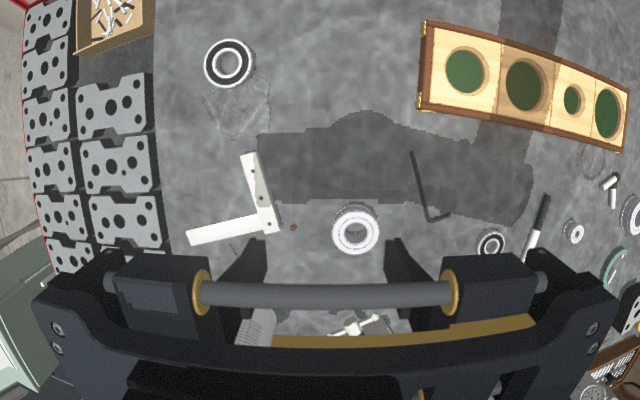

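The view shows ring_50 at (355,232), clear of the square and the hex key, and the tray at upper right. Both views agree on its position, so I'll centre and descend.

>>> drive_tool --rows '[{"tx": -2.2, "ty": 1.6, "tz": 0, "ax": 0, "ay": 0, "az": 0, "claw": 7}, {"tx": -2.1, "ty": 1.65, "tz": 2, "ax": 0, "ay": 0, "az": 0, "claw": 7}, {"tx": 0, "ty": 0, "tz": 2.5, "ax": 0, "ay": 0, "az": 0, "claw": 7}, {"tx": 0, "ty": 0, "tz": 2.5, "ax": 0, "ay": 0, "az": 0, "claw": 7}, {"tx": 0, "ty": 0, "tz": 2.5, "ax": 0, "ay": 0, "az": 0, "claw": 7}, {"tx": 0, "ty": 0, "tz": 2.0, "ax": 0, "ay": 0, "az": 0, "claw": 7}, {"tx": 0, "ty": 0, "tz": 1.5, "ax": 0, "ay": 0, "az": 0, "claw": 7}, {"tx": 0, "ty": 0, "tz": 1, "ax": 0, "ay": 0, "az": 0, "claw": 7}, {"tx": 0, "ty": 0, "tz": 0.6, "ax": 0, "ay": 0, "az": 0, "claw": 7}, {"tx": 0, "ty": 0, "tz": 0, "ax": 0, "ay": 0, "az": 0, "claw": 7}]'

```text
time_s: 2.48
tcp_pos: [0.6488, -0.2679, 0.0158]
ee_rot: [[-1.0, 0.0, -0.002], [0.0, 1.0, 0.0], [0.002, 0.0, -1.0]]
wrist_force: [-0.3, 0.3, 0.2]
gripper_width: 0.806
gripper_force: 0.0
```

>>> drive_tool --rows '[{"tx": 0, "ty": 0, "tz": 0, "ax": 0, "ay": 0, "az": 0, "claw": 4.6}, {"tx": 0, "ty": 0, "tz": 0, "ax": 0, "ay": 0, "az": 0, "claw": 4.6}, {"tx": 0, "ty": 0, "tz": 0, "ax": 0, "ay": 0, "az": 0, "claw": 4.6}, {"tx": 0, "ty": 0, "tz": 0, "ax": 0, "ay": 0, "az": 0, "claw": 4.6}, {"tx": 0, "ty": 0, "tz": 0, "ax": 0, "ay": 0, "az": 0, "claw": 4.6}, {"tx": 0, "ty": 0, "tz": 0, "ax": 0, "ay": 0, "az": 0, "claw": 4.6}]'

```text
time_s: 2.98
tcp_pos: [0.6505, -0.2668, 0.0177]
ee_rot: [[-1.0, -0.001, 0.001], [-0.001, 1.0, -0.0], [-0.001, -0.0, -1.0]]
wrist_force: [-0.6, 2.7, 4.1]
gripper_width: 0.567
gripper_force: 30.0
```

```bash
python3 - <<'E'
from h import *
f=np.load('w1.npz');s={'tcp_pos':f['pos'],'ee_rot':f['rot']};
for D in(.036,.047,.058,.069): print(D);findpocket(s,f['p'],D)
E
```

```text
0.036
pocket [ 0.4757 -0.1504] 41.4 3.1 [463.  70.] off mm [-131.9  147.4]
0.047
pocket [0.491  0.0934] 58.1 4.1 [606. 113.] off mm [-116.6  391.2]
pocket [ 0.4757 -0.1504] 41.4 3.1 [463.  70.] off mm [-131.9  147.4]
0.058
pocket [0.491  0.0934] 58.1 4.1 [606. 113.] off mm [-116.6  391.2]
0.069
pocket [0.491  0.0934] 58.1 4.1 [606. 113.] off mm [-116.6  391.2]
```

Gripped: the opening is 49 mm at 30 N. I'll lift, carry to above pocket_50 and look from close.

>>> drive_tool --rows '[{"tx": 0, "ty": 0, "tz": -0.5, "ax": 0, "ay": 0, "az": 0, "claw": 4.6}, {"tx": 0, "ty": 0, "tz": -1.5, "ax": 0, "ay": 0, "az": 0, "claw": 4.6}, {"tx": 0, "ty": 0, "tz": -2, "ax": 0, "ay": 0, "az": 0, "claw": 4.6}, {"tx": 0, "ty": 0, "tz": -2, "ax": 0, "ay": 0, "az": 0, "claw": 4.6}, {"tx": 1, "ty": 1, "tz": -2, "ax": 0, "ay": 0, "az": 0, "claw": 4.6}, {"tx": 2, "ty": 2.5, "tz": 0, "ax": 0, "ay": 0, "az": 0, "claw": 4.6}, {"tx": 2.5, "ty": 3, "tz": 0, "ax": 0, "ay": 0, "az": 0, "claw": 4.6}, {"tx": 2.5, "ty": 3, "tz": 0, "ax": 0, "ay": 0, "az": 0, "claw": 4.6}, {"tx": 2.5, "ty": 3, "tz": 0, "ax": 0, "ay": 0, "az": 0, "claw": 4.6}, {"tx": 2.5, "ty": 3, "tz": 0, "ax": 0, "ay": 0, "az": 0, "claw": 4.6}]'

```text
time_s: 3.82
tcp_pos: [0.5175, -0.1115, 0.0958]
ee_rot: [[-1.0, 0.0, -0.002], [0.0, 1.0, 0.0], [0.002, 0.0, -1.0]]
wrist_force: [1.0, 1.2, -2.6]
gripper_width: 0.559
gripper_force: 30.0
```

>>> drive_tool --rows '[{"tx": 2, "ty": 2.5, "tz": 0, "ax": 0, "ay": 0, "az": 0, "claw": 4.6}, {"tx": 1.8, "ty": 1.6, "tz": 0, "ax": 0, "ay": 0, "az": 0, "claw": 4.6}, {"tx": 0, "ty": 0, "tz": 0, "ax": 0, "ay": 0, "az": 0, "claw": 4.6}, {"tx": 0, "ty": 0, "tz": 0, "ax": 0, "ay": 0, "az": 0, "claw": 4.6}, {"tx": 0, "ty": 0, "tz": 0, "ax": 0, "ay": 0, "az": 0, "claw": 4.6}]'

```text
time_s: 4.23
tcp_pos: [0.4822, -0.0714, 0.0967]
ee_rot: [[-1.0, -0.001, 0.001], [-0.001, 1.0, -0.0], [-0.001, -0.0, -1.0]]
wrist_force: [0.4, -0.5, -2.2]
gripper_width: 0.562
gripper_force: 30.0
```

```bash
python3 - <<'E'
from h import *
s,p,d=look('w2');print(s['tcp_pos'])
for D in(.036,.047,.058,.069): print(D);findpocket(s,p,D)
E
```

```text
[ 0.48221824 -0.07141319  0.09668583]
0.036
0.047
0.058
pocket [0.4927 0.0902] 64.1 1.7 [491. 217.] off mm [ 10.5 161.6]
0.069
pocket [0.4927 0.0902] 64.1 1.7 [491. 217.] off mm [ 10.5 161.6]
```

View pics/w2.png

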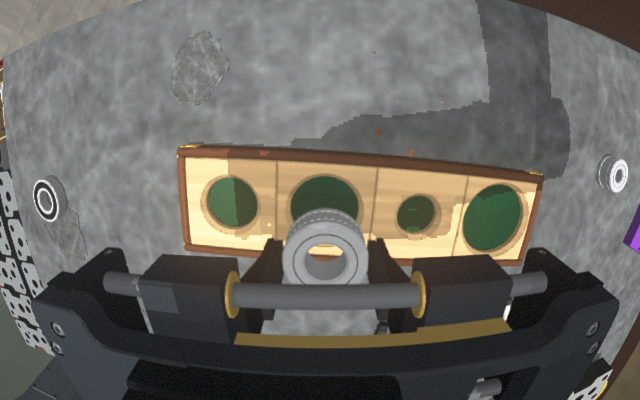

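The view shows ring_50 held level at (325,255) over pocket_50 at (325,195), with pockets 39 at (232,202), 28 at (416,214) and 61 at (493,217). I'll check the pocket position using the tray's corners at (181,149) and (542,176), plus a rim fit.

```bash
python3 - <<'E'
from h import *
f=np.load('w2.npz');s={'tcp_pos':f['pos'],'ee_rot':f['rot']};p=f['p']
C=wray([[181,149],[542,176]],.02,s)[:,:2];u=(C[1]-C[0]);print(C.round(4),np.linalg.norm(u));u/=np.linalg.norm(u);n=np.array([u[1],-u[0]]);m=C.mean(0)+n*.0485
print('center',m,u);[print(k,(m+u*a).round(4)) for k,a in((61,.12),(28,.04),(50,-.04),(39,-.12))]
# felt visible: fit arc of felt farthest from occluding near wall
h=cv2.cvtColor(p,cv2.COLOR_RGB2HSV);g=cv2.inRange(h,(50,70,20),(95,255,255));
for c in cv2.findContours(g,0,1)[0]:
    if len(c)<30:continue
    P=wray(c[:,0],.009,s);print(c[:,0].mean(0).round(),len(c),P.min(0)[:2].round(4),P.max(0)[:2].round(4))
cv2.imwrite('pics/c2.png',cv2.resize(p[135:275,165:560,::-1],None,fx=2,fy=2,interpolation=cv2.INTER_CUBIC))
E
```

```text
[[ 0.4272 -0.1913]
 [ 0.4469  0.1349]] 0.32680447428780135
center [ 0.48546957 -0.03114996] [0.06017843 0.99818764]
61 [0.4927 0.0886]
28 [0.4879 0.0088]
50 [ 0.4831 -0.0711]
39 [ 0.4782 -0.1509]
[301. 203.] 53 [ 0.4717 -0.0957] [ 0.4842 -0.0872]
[491. 217.] 170 [0.4597 0.0581] [0.5247 0.1225]
[225. 199.] 143 [ 0.4555 -0.1742] [ 0.4988 -0.1492]
[332. 194.] 368 [ 0.4552 -0.0972] [ 0.4841 -0.0445]
```

View pics/c2.png

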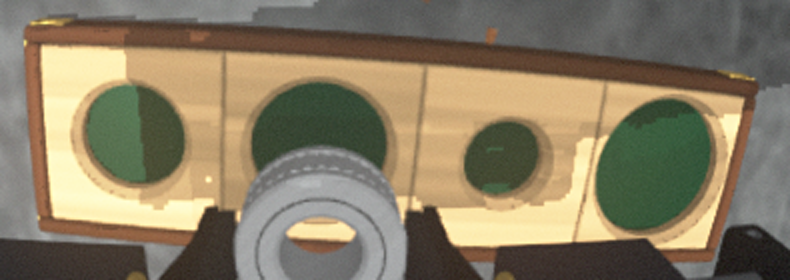

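Three estimates agree on pocket_50 at about (0.4825, -0.071), and the ring is centred over it. Lowering.

>>> drive_tool --rows '[{"tx": 0, "ty": 0, "tz": 0.8, "ax": 0, "ay": 0, "az": 0, "claw": 4.6}, {"tx": 0, "ty": 0, "tz": 1.2, "ax": 0, "ay": 0, "az": 0, "claw": 4.6}, {"tx": 0, "ty": 0, "tz": 1.2, "ax": 0, "ay": 0, "az": 0, "claw": 4.6}, {"tx": 0, "ty": 0, "tz": 0.8, "ax": 0, "ay": 0, "az": 0, "claw": 4.6}, {"tx": 0, "ty": 0, "tz": 0.6, "ax": 0, "ay": 0, "az": 0, "claw": 4.6}, {"tx": 0, "ty": 0, "tz": 0.5, "ax": 0, "ay": 0, "az": 0, "claw": 4.6}, {"tx": 0, "ty": 0, "tz": 0.4, "ax": 0, "ay": 0, "az": 0, "claw": 4.6}, {"tx": 0, "ty": 0, "tz": 0.4, "ax": 0, "ay": 0, "az": 0, "claw": 4.6}, {"tx": 0, "ty": 0, "tz": 0.3, "ax": 0, "ay": 0, "az": 0, "claw": 4.6}, {"tx": 0, "ty": 0, "tz": 0.2, "ax": 0, "ay": 0, "az": 0, "claw": 4.6}]'

```text
time_s: 5.12
tcp_pos: [0.4819, -0.0713, 0.0324]
ee_rot: [[-1.0, -0.001, 0.0], [-0.001, 1.0, -0.0], [-0.0, -0.0, -1.0]]
wrist_force: [0.4, -0.2, -2.2]
gripper_width: 0.565
gripper_force: 30.0
```

>>> drive_tool --rows '[{"tx": 0, "ty": 0, "tz": 0.15, "ax": 0, "ay": 0, "az": 0, "claw": 4.6}, {"tx": 0, "ty": 0, "tz": 0.15, "ax": 0, "ay": 0, "az": 0, "claw": 4.6}, {"tx": 0, "ty": 0, "tz": 0.1, "ax": 0, "ay": 0, "az": 0, "claw": 4.6}, {"tx": 0, "ty": 0, "tz": 0.1, "ax": 0, "ay": 0, "az": 0, "claw": 4.6}, {"tx": 0, "ty": 0, "tz": 0.1, "ax": 0, "ay": 0, "az": 0, "claw": 4.6}, {"tx": 0, "ty": 0, "tz": 0, "ax": 0, "ay": 0, "az": 0, "claw": 4.6}]'

```text
time_s: 5.62
tcp_pos: [0.4819, -0.0713, 0.0267]
ee_rot: [[-1.0, -0.001, 0.0], [-0.001, 1.0, 0.0], [-0.0, 0.0, -1.0]]
wrist_force: [-0.2, -0.3, -2.6]
gripper_width: 0.564
gripper_force: 30.0
```

>>> drive_tool --rows '[{"tx": 0, "ty": 0, "tz": 0.05, "ax": 0, "ay": 0, "az": 0, "claw": 4.6}, {"tx": 0, "ty": 0, "tz": 0.05, "ax": 0, "ay": 0, "az": 0, "claw": 4.6}, {"tx": 0, "ty": 0, "tz": 0, "ax": 0, "ay": 0, "az": 0, "claw": 4.6}]'

```text
time_s: 5.87
tcp_pos: [0.4819, -0.0713, 0.0266]
ee_rot: [[-1.0, -0.001, 0.0], [-0.001, 1.0, -0.0], [-0.0, -0.0, -1.0]]
wrist_force: [-3.0, 0.6, 6.7]
gripper_width: 0.559
gripper_force: 30.0
```

>>> drive_tool --rows '[{"tx": 0, "ty": 0, "tz": 0.05, "ax": 0, "ay": 0, "az": 0, "claw": 4.6}, {"tx": 0, "ty": 0, "tz": 0, "ax": 0, "ay": 0, "az": 0, "claw": 4.6}]'

```text
time_s: 6.03
tcp_pos: [0.4819, -0.0713, 0.0265]
ee_rot: [[-1.0, -0.001, 0.001], [-0.001, 1.0, -0.0], [-0.001, -0.0, -1.0]]
wrist_force: [-3.5, 1.4, 10.2]
gripper_width: 0.559
gripper_force: 30.0
```

Contact felt, so the ring is down. Releasing.

>>> drive_tool --rows '[{"tx": 0, "ty": 0, "tz": -0.05, "ax": 0, "ay": 0, "az": 0, "claw": 4.8}, {"tx": 0, "ty": 0, "tz": 0, "ax": 0, "ay": 0, "az": 0, "claw": 5.2}, {"tx": 0, "ty": 0, "tz": 0, "ax": 0, "ay": 0, "az": 0, "claw": 5.6}, {"tx": 0, "ty": 0, "tz": 0, "ax": 0, "ay": 0, "az": 0, "claw": 6.1}, {"tx": 0, "ty": 0, "tz": 0, "ax": 0, "ay": 0, "az": 0, "claw": 6.1}, {"tx": 0, "ty": 0, "tz": -0.5, "ax": 0, "ay": 0, "az": 0, "claw": 6.1}, {"tx": 0, "ty": 0, "tz": -1.5, "ax": 0, "ay": 0, "az": 0, "claw": 6.1}, {"tx": 0, "ty": 0, "tz": -2.5, "ax": 0, "ay": 0, "az": 0, "claw": 6.1}, {"tx": 0, "ty": 0, "tz": -3, "ax": 0, "ay": 0, "az": 0, "claw": 6.1}, {"tx": 0, "ty": 0, "tz": -3, "ax": 0, "ay": 0, "az": 0, "claw": 6.1}]'

```text
time_s: 6.87
tcp_pos: [0.4813, -0.0715, 0.1316]
ee_rot: [[-1.0, -0.001, -0.001], [-0.001, 1.0, -0.0], [0.001, -0.0, -1.0]]
wrist_force: [0.1, 0.5, 0.5]
gripper_width: 0.697
gripper_force: 0.0
```

>>> drive_tool --rows '[{"tx": -2, "ty": 1.5, "tz": -2, "ax": 0, "ay": 0, "az": 0, "claw": 5}, {"tx": -3, "ty": 2, "tz": 0, "ax": 0, "ay": 0, "az": 0, "claw": 5}, {"tx": -3, "ty": 2, "tz": 0, "ax": 0, "ay": 0, "az": 0, "claw": 5}, {"tx": -3, "ty": 2.5, "tz": 0, "ax": 0, "ay": 0, "az": 0, "claw": 5}, {"tx": -2, "ty": 2.5, "tz": 0, "ax": 0, "ay": 0, "az": 0, "claw": 5}, {"tx": -1, "ty": 1.5, "tz": 0, "ax": 0, "ay": 0, "az": 0, "claw": 5}, {"tx": 0, "ty": 0, "tz": 0, "ax": 0, "ay": 0, "az": 0, "claw": 5}, {"tx": 0, "ty": 0, "tz": 0, "ax": 0, "ay": 0, "az": 0, "claw": 5}]'

```text
time_s: 7.53
tcp_pos: [0.6216, 0.0495, 0.15]
ee_rot: [[-1.0, -0.002, -0.001], [-0.002, 1.0, -0.0], [0.001, -0.0, -1.0]]
wrist_force: [0.0, -0.3, -0.4]
gripper_width: 0.573
gripper_force: 0.0
```

```bash
python3 - <<'E'
from h import *
s,p,d=look('w3');print(s['tcp_pos']);findring(s,p,.022,.028);print('placed50');findring(s,p,.035,.05)
E
```

```text
[0.62161355 0.04946823 0.14997596]
ring 150 [ 0.674  -0.0858] 21.2 0.5 [201. 241.] off mm [  52.4 -135.2]
ring 150 [ 0.6735 -0.0857] 38.0 1.0 [201. 240.] off mm [  51.9 -135.2]
ring 150 [ 0.6741 -0.0858] 34.9 0.7 [201. 241.] off mm [  52.5 -135.3]
ring 150 [0.6632 0.0549] 27.1 0.7 [330. 233.] off mm [41.6  5.4]
ring 150 [0.6422 0.2195] 33.5 1.0 [480. 214.] off mm [ 20.6 170. ]
ring 150 [ 0.4799 -0.0763] 25.9 0.8 [196.  55.] off mm [-141.7 -125.8]
ring 150 [0.439  0.2654] 34.5 4.7 [526.  34.] off mm [-182.6  215.9]
ring 175 [ 0.6739 -0.0858] 20.6 0.9 [201. 241.] off mm [  52.2 -135.3]
ring 175 [ 0.6736 -0.0857] 18.0 0.9 [201. 241.] off mm [  52.  -135.2]
ring 175 [ 0.6737 -0.0858] 36.3 1.5 [201. 240.] off mm [  52.1 -135.2]
ring 175 [0.6633 0.0548] 26.1 1.0 [330. 234.] off mm [41.7  5.3]
ring 175 [0.6425 0.2198] 35.1 1.4 [480. 214.] off mm [ 20.9 170.3]
ring 175 [ 0.4797 -0.0767] 26.9 1.1 [195.  55.] off mm [-141.9 -126.1]
ring 175 [0.439  0.2655] 33.6 4.3 [526.  33.] off mm [-182.6  216. ]
ring 175 [0.4395 0.2628] 18.8 1.1 [525.  34.] off mm [-182.1  213.3]
ring 200 [ 0.6738 -0.0858]
[... 317 characters left out ...]
placed50
ring 150 [0.6375 0.212 ] 58.5 1.1 [479. 213.] off mm [ 15.8 162.5]
ring 150 [ 0.4794 -0.3671] 44.4 1.7 [ 16. 109.] off mm [-142.2 -416.6]
ring 150 [ 0.4783 -0.3667] 45.8 1.9 [19. 88.] off mm [-143.3 -416.2]
ring 150 [ 0.4793 -0.1419] 52.6 1.0 [135.  63.] off mm [-142.4 -191.4]
ring 150 [0.4891 0.0099] 41.5 0.8 [280.  55.] off mm [-132.5  -39.5]
ring 175 [0.6375 0.2122] 57.5 0.9 [480. 213.] off mm [ 15.9 162.7]
ring 175 [ 0.4778 -0.3665] 44.7 2.1 [19. 88.] off mm [-143.8 -416. ]
ring 175 [ 0.4823 -0.071 ] 48.5 1.1 [196.  56.] off mm [-139.3 -120.5]
ring 200 [0.6375 0.2123] 56.4 1.1 [479. 213.] off mm [ 15.9 162.8]
ring 200 [ 0.4822 -0.0711] 47.7 1.0 [196.  56.] off mm [-139.4 -120.6]
```

View pics/w3.png

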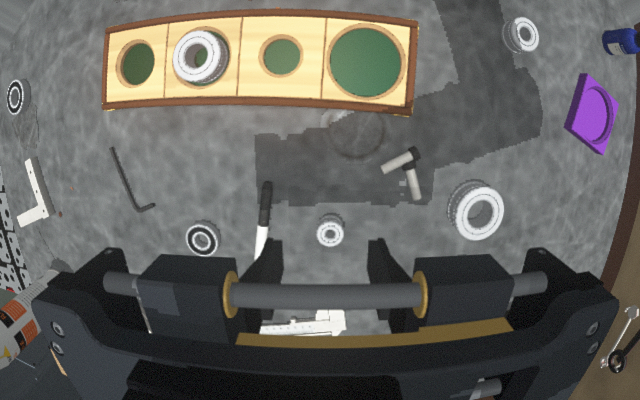

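The view shows ring_50 seated at (200,56), with its top fit at (0.482,-0.071). Ring_28 is at (330,233), with the knife tip about 65 mm to its left, so I use a narrow opening of 4.5 cm.

>>> drive_tool --rows '[{"tx": -2.1, "ty": 0.3, "tz": 0, "ax": 0, "ay": 0, "az": 0, "claw": 4.5}, {"tx": -2.0, "ty": 0.3, "tz": 1, "ax": 0, "ay": 0, "az": 0, "claw": 4.5}, {"tx": 0, "ty": 0, "tz": 2.5, "ax": 0, "ay": 0, "az": 0, "claw": 4.5}, {"tx": 0, "ty": 0, "tz": 2.5, "ax": 0, "ay": 0, "az": 0, "claw": 4.5}, {"tx": 0, "ty": 0, "tz": 2.5, "ax": 0, "ay": 0, "az": 0, "claw": 4.5}, {"tx": 0, "ty": 0, "tz": 2.0, "ax": 0, "ay": 0, "az": 0, "claw": 4.5}, {"tx": 0, "ty": 0, "tz": 1.5, "ax": 0, "ay": 0, "az": 0, "claw": 4.5}, {"tx": 0, "ty": 0, "tz": 1, "ax": 0, "ay": 0, "az": 0, "claw": 4.5}, {"tx": 0, "ty": 0, "tz": 0.7, "ax": 0, "ay": 0, "az": 0, "claw": 4.5}, {"tx": 0, "ty": 0, "tz": 0, "ax": 0, "ay": 0, "az": 0, "claw": 4.5}]'

```text
time_s: 8.42
tcp_pos: [0.6616, 0.054, 0.0125]
ee_rot: [[-1.0, 0.0, -0.002], [0.0, 1.0, -0.001], [0.002, -0.001, -1.0]]
wrist_force: [0.2, 0.5, -0.4]
gripper_width: 0.52
gripper_force: 0.0
```

>>> drive_tool --rows '[{"tx": 0, "ty": 0, "tz": 0, "ax": 0, "ay": 0, "az": 0, "claw": 4}, {"tx": 0, "ty": 0, "tz": 0, "ax": 0, "ay": 0, "az": 0, "claw": 3.4}, {"tx": 0, "ty": 0, "tz": 0, "ax": 0, "ay": 0, "az": 0, "claw": 2.4}, {"tx": 0, "ty": 0, "tz": 0, "ax": 0, "ay": 0, "az": 0, "claw": 2.4}, {"tx": 0, "ty": 0, "tz": 0, "ax": 0, "ay": 0, "az": 0, "claw": 2.4}, {"tx": 0, "ty": 0, "tz": 0, "ax": 0, "ay": 0, "az": 0, "claw": 2.4}, {"tx": 0, "ty": 0, "tz": 0, "ax": 0, "ay": 0, "az": 0, "claw": 2.4}]'

```text
time_s: 9.0
tcp_pos: [0.6632, 0.055, 0.0146]
ee_rot: [[-1.0, -0.001, 0.001], [-0.001, 1.0, 0.0], [-0.001, 0.0, -1.0]]
wrist_force: [-0.7, 0.3, 3.3]
gripper_width: 0.302
gripper_force: 30.0
```

Gripped. Lifting and carrying to pocket_28 at (0.487, 0.0085).

>>> drive_tool --rows '[{"tx": 0, "ty": 0, "tz": -0.5, "ax": 0, "ay": 0, "az": 0, "claw": 2.4}, {"tx": 0, "ty": 0, "tz": -1.5, "ax": 0, "ay": 0, "az": 0, "claw": 2.4}, {"tx": 0, "ty": 0, "tz": -2.5, "ax": 0, "ay": 0, "az": 0, "claw": 2.4}, {"tx": 1.2, "ty": -0.3, "tz": -2.5, "ax": 0, "ay": 0, "az": 0, "claw": 2.4}, {"tx": 2.4, "ty": -0.7, "tz": 0, "ax": 0, "ay": 0, "az": 0, "claw": 2.4}, {"tx": 3, "ty": -0.8, "tz": 0, "ax": 0, "ay": 0, "az": 0, "claw": 2.4}, {"tx": 3, "ty": -0.8, "tz": 0, "ax": 0, "ay": 0, "az": 0, "claw": 2.4}, {"tx": 3, "ty": -0.8, "tz": 0, "ax": 0, "ay": 0, "az": 0, "claw": 2.4}, {"tx": 3, "ty": -0.8, "tz": 0, "ax": 0, "ay": 0, "az": 0, "claw": 2.4}, {"tx": 2, "ty": -0.4, "tz": 0, "ax": 0, "ay": 0, "az": 0, "claw": 2.4}]'

```text
time_s: 9.83
tcp_pos: [0.4829, 0.0076, 0.0831]
ee_rot: [[-1.0, 0.0, -0.003], [0.0, 1.0, -0.0], [0.003, -0.0, -1.0]]
wrist_force: [-0.3, 0.8, -0.8]
gripper_width: 0.307
gripper_force: 30.0
```

>>> drive_tool --rows '[{"tx": 0, "ty": 0, "tz": 0, "ax": 0, "ay": 0, "az": 0, "claw": 2.4}, {"tx": 0, "ty": 0, "tz": 0, "ax": 0, "ay": 0, "az": 0, "claw": 2.4}, {"tx": 0, "ty": 0, "tz": 0, "ax": 0, "ay": 0, "az": 0, "claw": 2.4}]'

```text
time_s: 10.08
tcp_pos: [0.4876, 0.009, 0.0839]
ee_rot: [[-1.0, -0.001, 0.002], [-0.001, 1.0, 0.0], [-0.002, 0.0, -1.0]]
wrist_force: [0.3, 0.0, -1.3]
gripper_width: 0.307
gripper_force: 30.0
```

```bash
python3 - <<'E'
from h import *
s,p,d=look('w4');print(s['tcp_pos'])
C=wray([[0,0],[1,1]],.02,s)
print('held');findring(s,p,s['tcp_pos'][2]+.008,.028);print('placed50');findring(s,p,.035,.05)
cv2.imwrite('pics/c4.png',cv2.resize(p[120:320,120:520,::-1],None,fx=2,fy=2,interpolation=cv2.INTER_CUBIC))
E
```

```text
[0.48762875 0.00898904 0.08394351]
held
ring 150 [ 0.5239 -0.2458] 18.1 3.9 [ 37. 279.] off mm [  36.3 -254.8]
ring 150 [0.4879 0.0094] 16.7 0.5 [325. 262.] off mm [0.2 0.5]
ring 150 [0.4872 0.0096] 25.8 0.8 [325. 261.] off mm [-0.4  0.6]
ring 150 [0.4879 0.0094] 20.8 0.4 [325. 262.] off mm [0.3 0.4]
ring 150 [ 0.4501 -0.262 ] 18.7 2.1 [  5. 200.] off mm [ -37.5 -271. ]
ring 150 [ 0.4501 -0.2619] 33.2 1.7 [  9. 202.] off mm [ -37.5 -270.9]
ring 150 [ 0.4602 -0.0488] 18.1 0.6 [220. 216.] off mm [-27.5 -57.8]
ring 150 [ 0.4521 -0.1009] 36.4 2.0 [141. 203.] off mm [ -35.6 -109.9]
ring 150 [0.4283 0.1843] 26.7 1.2 [585. 169.] off mm [-59.3 175.3]
ring 175 [ 0.5239 -0.2457] 17.5 4.6 [ 37. 279.] off mm [  36.3 -254.7]
ring 175 [ 0.45   -0.2619] 33.2 1.1 [ 10. 213.] off mm [ -37.6 -270.9]
ring 175 [ 0.4509 -0.2621] 17.9 1.6 [  7. 206.] off mm [ -36.7 -271.1]
ring 175 [ 0.4604 -0.0486] 19.3 0.9 [220. 217.] off mm [-27.3 -57.6]
ring 175 [0.4283 0.1845] 25.9 1.2 [585. 170.] off mm [-59.3 175.5]
ring 200 [ 0.5241 -0.2459] 17.0 4.5 [ 37. 279.] off mm [  36.4 -254.9]
ring 200 [ 0.4771 -0.0883] 16.8 5.3 [164. 235.] off mm [-10.5 -97.3]
ring 200 [ 0.4768 -0.1157] 18.9 4.3 [129. 231.] off mm [ -10.8 -124.7]
ring 200 [0.4283 0.1848] 25.2 0.9 [586. 169.] off mm [-59.3 175.8]
placed50
ring 150 [ 0.4679 -0.3617] 45.4 2.4 [  9. 202.] off mm [ -19.7 -370.7]
ring 150 [ 0.4706 -0.1414] 49.9 2.7 [141. 203.] off mm [ -17.1 -150.4]
ring 175 [ 0.4677 -0.3618] 45.4 1.6 [ 10. 213.] off mm [ -19.9 -370.8]
```

View pics/c4.png

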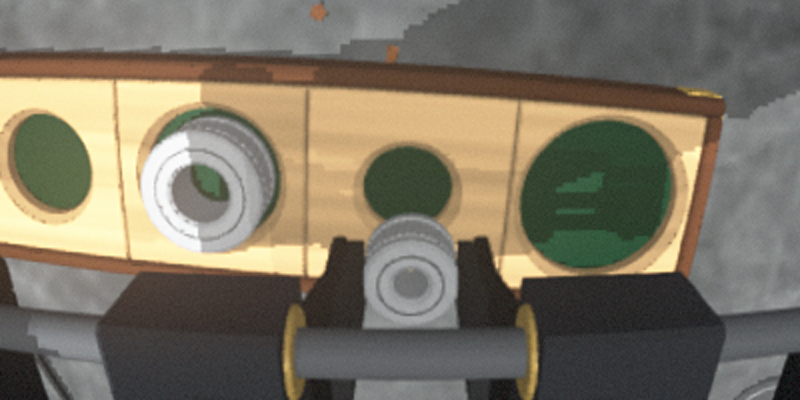

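The view shows ring_28 held level at (325,262), above pocket_28 at (323,213), and ring_50 flat in its pocket. I nudge 1 mm in -y and lower.

>>> drive_tool --rows '[{"tx": 0, "ty": -0.1, "tz": 0.8, "ax": 0, "ay": 0, "az": 0, "claw": 2.4}, {"tx": 0, "ty": 0, "tz": 1.2, "ax": 0, "ay": 0, "az": 0, "claw": 2.4}, {"tx": 0, "ty": 0, "tz": 1, "ax": 0, "ay": 0, "az": 0, "claw": 2.4}, {"tx": 0, "ty": 0, "tz": 0.7, "ax": 0, "ay": 0, "az": 0, "claw": 2.4}, {"tx": 0, "ty": 0, "tz": 0.5, "ax": 0, "ay": 0, "az": 0, "claw": 2.4}, {"tx": 0, "ty": 0, "tz": 0.4, "ax": 0, "ay": 0, "az": 0, "claw": 2.4}, {"tx": 0, "ty": 0, "tz": 0.4, "ax": 0, "ay": 0, "az": 0, "claw": 2.4}, {"tx": 0, "ty": 0, "tz": 0.3, "ax": 0, "ay": 0, "az": 0, "claw": 2.4}, {"tx": 0, "ty": 0, "tz": 0.2, "ax": 0, "ay": 0, "az": 0, "claw": 2.4}, {"tx": 0, "ty": 0, "tz": 0.1, "ax": 0, "ay": 0, "az": 0, "claw": 2.4}]'

```text
time_s: 10.97
tcp_pos: [0.4867, 0.0077, 0.0274]
ee_rot: [[-1.0, -0.001, 0.0], [-0.001, 1.0, 0.0], [-0.0, 0.0, -1.0]]
wrist_force: [0.0, -0.1, 0.0]
gripper_width: 0.306
gripper_force: 30.0
```

>>> drive_tool --rows '[{"tx": 0, "ty": 0, "tz": 0.1, "ax": 0, "ay": 0, "az": 0, "claw": 2.4}, {"tx": 0, "ty": 0, "tz": 0.1, "ax": 0, "ay": 0, "az": 0, "claw": 2.4}, {"tx": 0, "ty": 0, "tz": 0.1, "ax": 0, "ay": 0, "az": 0, "claw": 2.4}, {"tx": 0, "ty": 0, "tz": 0.05, "ax": 0, "ay": 0, "az": 0, "claw": 2.4}, {"tx": 0, "ty": 0, "tz": 0.05, "ax": 0, "ay": 0, "az": 0, "claw": 2.4}, {"tx": 0, "ty": 0, "tz": 0, "ax": 0, "ay": 0, "az": 0, "claw": 2.4}]'

```text
time_s: 11.47
tcp_pos: [0.4867, 0.0077, 0.0236]
ee_rot: [[-1.0, -0.001, 0.0], [-0.001, 1.0, 0.0], [-0.0, 0.0, -1.0]]
wrist_force: [-0.2, -0.3, -1.1]
gripper_width: 0.306
gripper_force: 30.0
```

>>> drive_tool --rows '[{"tx": 0, "ty": 0, "tz": 0.05, "ax": 0, "ay": 0, "az": 0, "claw": 2.4}, {"tx": 0, "ty": 0, "tz": 0, "ax": 0, "ay": 0, "az": 0, "claw": 2.4}]'

```text
time_s: 11.63
tcp_pos: [0.4867, 0.0077, 0.0235]
ee_rot: [[-1.0, -0.001, 0.0], [-0.001, 1.0, -0.0], [-0.0, -0.0, -1.0]]
wrist_force: [-2.1, -0.6, 4.6]
gripper_width: 0.306
gripper_force: 30.0
```

>>> drive_tool --rows '[{"tx": 0, "ty": 0, "tz": 0.05, "ax": 0, "ay": 0, "az": 0, "claw": 2.4}, {"tx": 0, "ty": 0, "tz": 0, "ax": 0, "ay": 0, "az": 0, "claw": 2.4}]'

```text
time_s: 11.8
tcp_pos: [0.4868, 0.0077, 0.0234]
ee_rot: [[-1.0, -0.001, 0.0], [-0.001, 1.0, -0.0], [-0.0, -0.0, -1.0]]
wrist_force: [-3.2, 1.4, 8.2]
gripper_width: 0.307
gripper_force: 30.0
```

Contact. Releasing, then heading towards ring_61.

>>> drive_tool --rows '[{"tx": 0, "ty": 0, "tz": -0.05, "ax": 0, "ay": 0, "az": 0, "claw": 2.7}, {"tx": 0, "ty": 0, "tz": 0, "ax": 0, "ay": 0, "az": 0, "claw": 3.1}, {"tx": 0, "ty": 0, "tz": 0, "ax": 0, "ay": 0, "az": 0, "claw": 3.5}, {"tx": 0, "ty": 0, "tz": 0, "ax": 0, "ay": 0, "az": 0, "claw": 4}, {"tx": 0, "ty": 0, "tz": 0, "ax": 0, "ay": 0, "az": 0, "claw": 4}, {"tx": 0, "ty": 0, "tz": -0.5, "ax": 0, "ay": 0, "az": 0, "claw": 4}, {"tx": 0, "ty": 0, "tz": -1.5, "ax": 0, "ay": 0, "az": 0, "claw": 4}, {"tx": 0, "ty": 0, "tz": -2.5, "ax": 0, "ay": 0, "az": 0, "claw": 4}, {"tx": 0, "ty": 0, "tz": -3, "ax": 0, "ay": 0, "az": 0, "claw": 4}, {"tx": 0, "ty": 0, "tz": -3, "ax": 0, "ay": 0, "az": 0, "claw": 4}]'

```text
time_s: 12.63
tcp_pos: [0.4862, 0.0075, 0.1291]
ee_rot: [[-1.0, -0.001, -0.001], [-0.001, 1.0, -0.001], [0.001, -0.001, -1.0]]
wrist_force: [0.9, 0.2, 0.6]
gripper_width: 0.457
gripper_force: 0.0
```

>>> drive_tool --rows '[{"tx": -1.3, "ty": 2.5, "tz": -2, "ax": 0, "ay": 0, "az": 0, "claw": 8}, {"tx": -2, "ty": 3, "tz": 0, "ax": 0, "ay": 0, "az": 0, "claw": 8}, {"tx": -2, "ty": 3, "tz": 0, "ax": 0, "ay": 0, "az": 0, "claw": 8}, {"tx": -2, "ty": 3, "tz": 0, "ax": 0, "ay": 0, "az": 0, "claw": 8}, {"tx": -2, "ty": 3, "tz": 0, "ax": 0, "ay": 0, "az": 0, "claw": 8}, {"tx": -2, "ty": 3, "tz": 0, "ax": 0, "ay": 0, "az": 0, "claw": 8}, {"tx": 0, "ty": 2, "tz": 0, "ax": 0, "ay": 0, "az": 0, "claw": 8}, {"tx": 0, "ty": 0, "tz": 0, "ax": 0, "ay": 0, "az": 0, "claw": 8}, {"tx": 0, "ty": 0, "tz": 0, "ax": 0, "ay": 0, "az": 0, "claw": 8}]'

```text
time_s: 13.38
tcp_pos: [0.5992, 0.2036, 0.1475]
ee_rot: [[-1.0, -0.002, -0.001], [-0.002, 1.0, -0.001], [0.001, -0.001, -1.0]]
wrist_force: [0.5, 0.2, -0.0]
gripper_width: 0.907
gripper_force: 0.0
```

```bash
python3 - <<'E'
from h import *
s,p,d=look('w5');print(s['tcp_pos'],sense()['joints']);findring(s,p,.028,.061)
print('r28');findring(s,p,.031,.028);print('p61');findpocket(s,p,.069)
E
```

```text
[0.59917465 0.20360202 0.14750089] [ 3.33275498e+01  2.60999525e+01 -4.33377723e+00 -9.55690790e-03
 -5.96353309e+01 -1.23248339e+02]
ring 150 [0.6412 0.2162] 60.3 5.1 [337. 237.] off mm [42.  12.6]
ring 150 [ 0.4774 -0.1426] 54.5 1.6 [ 45. 103.] off mm [-121.8 -346.2]
ring 175 [0.6414 0.2163] 58.5 2.9 [337. 236.] off mm [42.2 12.7]
ring 175 [ 0.4817 -0.0779] 50.1 1.4 [78. 99.] off mm [-117.5 -281.5]
ring 200 [0.6415 0.2163] 57.4 3.2 [337. 237.] off mm [42.4 12.7]
ring 200 [ 0.4816 -0.078 ] 49.1 1.6 [78. 99.] off mm [-117.6 -281.6]
r28
ring 150 [ 0.6681 -0.0715] 35.6 1.8 [ 98. 244.] off mm [  69.  -275.1]
ring 150 [0.6389 0.2161] 32.0 1.2 [337. 236.] off mm [39.7 12.5]
ring 150 [0.5887 0.0971] 18.4 5.5 [215. 188.] off mm [ -10.5 -106.5]
ring 150 [ 0.482  -0.0742] 25.1 1.3 [78. 99.] off mm [-117.2 -277.8]
ring 150 [0.4422 0.2602] 37.7 1.0 [388.  31.] off mm [-156.9   56.6]
ring 150 [0.4421 0.26  ] 16.1 0.5 [388.  31.] off mm [-157.    56.4]
ring 175 [ 0.6676 -0.0718] 34.4 1.2 [101. 241.] off mm [  68.4 -275.4]
ring 175 [0.639  0.2161] 33.5 1.4 [337. 237.] off mm [39.8 12.5]
ring 175 [ 0.4822 -0.0745] 26.2 1.1 [78. 99.] off mm [-117.  -278.1]
ring 175 [0.4422 0.2602] 36.8 1.1 [388.  31.] off mm [-157.    56.6]
ring 175 [0.4423 0.26  ] 16.8 0.9 [388.  31.] off mm [-156.9   56.4]
ring 200 [0.6392 0.2162] 34.3 1.0 [337. 237.] off mm [40.  12.6]
ring 200 [0.5873 0.1233] 16.9 5.9 [241. 187.] off mm [-11.8 -80.3]
ring 200 [0.4872 0.0078] 26.0 0.8 [132.  92.] off mm [-111.9 -195.8]
ring 200 [ 0.4818 -0.0752] 27.6 1.7 [77. 99.] off mm [-117.4 -278.8]
ring 200 [0.4421 0.2603] 36.1 0.7 [388.  31.] off mm [-157.    56.7]
ring 200 [0.442  0.2602] 18.0 0.8 [389.  31.] off mm [-157.2   56.6]
p61
pocket [0.4916 0.0873] 64.4 2.5 [208.  89.] off mm [-107.5 -116.3]
```

View pics/w5.png

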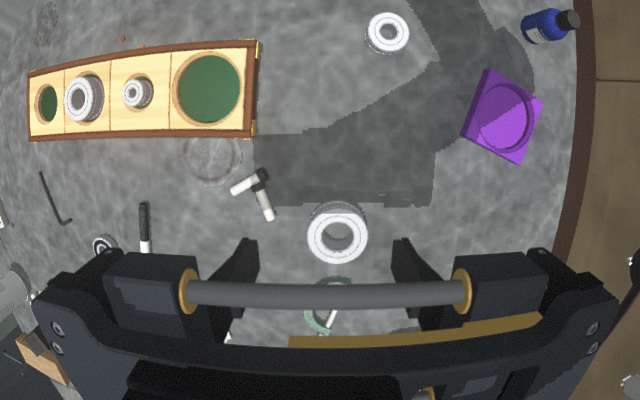

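The view shows ring_28 seated at (137,93). Ring_61 is at (337,237), with a small plug about 65 mm to its left that clears a 7.6 cm opening.

>>> drive_tool --rows '[{"tx": -2.1, "ty": 0.7, "tz": 0, "ax": 0, "ay": 0, "az": 0, "claw": 7.6}, {"tx": -2.0, "ty": 0.6, "tz": 1, "ax": 0, "ay": 0, "az": 0, "claw": 7.6}, {"tx": 0, "ty": 0, "tz": 2.5, "ax": 0, "ay": 0, "az": 0, "claw": 7.6}, {"tx": 0, "ty": 0, "tz": 2.5, "ax": 0, "ay": 0, "az": 0, "claw": 7.6}, {"tx": 0, "ty": 0, "tz": 2.5, "ax": 0, "ay": 0, "az": 0, "claw": 7.6}, {"tx": 0, "ty": 0, "tz": 2.0, "ax": 0, "ay": 0, "az": 0, "claw": 7.6}, {"tx": 0, "ty": 0, "tz": 1.5, "ax": 0, "ay": 0, "az": 0, "claw": 7.6}, {"tx": 0, "ty": 0, "tz": 0.8, "ax": 0, "ay": 0, "az": 0, "claw": 7.6}, {"tx": 0, "ty": 0, "tz": 0.4, "ax": 0, "ay": 0, "az": 0, "claw": 7.6}, {"tx": 0, "ty": 0, "tz": 0, "ax": 0, "ay": 0, "az": 0, "claw": 7.6}]'

```text
time_s: 14.27
tcp_pos: [0.6402, 0.2149, 0.0158]
ee_rot: [[-1.0, -0.0, -0.001], [-0.0, 1.0, -0.001], [0.001, -0.001, -1.0]]
wrist_force: [-0.2, -0.2, -0.2]
gripper_width: 0.874
gripper_force: 0.0
```

>>> drive_tool --rows '[{"tx": 0, "ty": 0, "tz": 0, "ax": 0, "ay": 0, "az": 0, "claw": 7}, {"tx": 0, "ty": 0, "tz": 0, "ax": 0, "ay": 0, "az": 0, "claw": 6.5}, {"tx": 0, "ty": 0, "tz": 0, "ax": 0, "ay": 0, "az": 0, "claw": 5.7}, {"tx": 0, "ty": 0, "tz": 0, "ax": 0, "ay": 0, "az": 0, "claw": 5.7}, {"tx": 0, "ty": 0, "tz": 0, "ax": 0, "ay": 0, "az": 0, "claw": 5.7}, {"tx": 0, "ty": 0, "tz": 0, "ax": 0, "ay": 0, "az": 0, "claw": 5.7}, {"tx": 0, "ty": 0, "tz": 0, "ax": 0, "ay": 0, "az": 0, "claw": 5.7}]'

```text
time_s: 14.85
tcp_pos: [0.641, 0.216, 0.0171]
ee_rot: [[-1.0, -0.001, 0.001], [-0.001, 1.0, 0.0], [-0.001, 0.0, -1.0]]
wrist_force: [-1.2, -0.2, 4.9]
gripper_width: 0.692
gripper_force: 30.0
```

Gripped. Carrying to pocket_61 at (0.492, 0.0885).

>>> drive_tool --rows '[{"tx": 0, "ty": 0, "tz": -0.4, "ax": 0, "ay": 0, "az": 0, "claw": 5.7}, {"tx": 0, "ty": 0, "tz": -1, "ax": 0, "ay": 0, "az": 0, "claw": 5.7}, {"tx": 0, "ty": 0, "tz": -1.6, "ax": 0, "ay": 0, "az": 0, "claw": 5.7}, {"tx": 0, "ty": 0, "tz": -2, "ax": 0, "ay": 0, "az": 0, "claw": 5.7}, {"tx": 0.6, "ty": -0.5, "tz": -1.4, "ax": 0, "ay": 0, "az": 0, "claw": 5.7}, {"tx": 1.3, "ty": -1.1, "tz": -0.6, "ax": 0, "ay": 0, "az": 0, "claw": 5.7}, {"tx": 2, "ty": -1.7, "tz": 0, "ax": 0, "ay": 0, "az": 0, "claw": 5.7}, {"tx": 2.2, "ty": -1.9, "tz": 0, "ax": 0, "ay": 0, "az": 0, "claw": 5.7}, {"tx": 2.2, "ty": -1.9, "tz": 0, "ax": 0, "ay": 0, "az": 0, "claw": 5.7}, {"tx": 2.2, "ty": -1.9, "tz": 0, "ax": 0, "ay": 0, "az": 0, "claw": 5.7}]'

```text
time_s: 15.68
tcp_pos: [0.5336, 0.1246, 0.0855]
ee_rot: [[-1.0, -0.0, -0.002], [-0.0, 1.0, -0.0], [0.002, -0.0, -1.0]]
wrist_force: [-0.0, -1.1, -4.5]
gripper_width: 0.691
gripper_force: 30.0
```

>>> drive_tool --rows '[{"tx": 2, "ty": -1.7, "tz": 0, "ax": 0, "ay": 0, "az": 0, "claw": 5.7}, {"tx": 1.6, "ty": -1.3, "tz": 0, "ax": 0, "ay": 0, "az": 0, "claw": 5.7}, {"tx": 0.8, "ty": -0.7, "tz": 0, "ax": 0, "ay": 0, "az": 0, "claw": 5.7}, {"tx": 0, "ty": 0, "tz": 0, "ax": 0, "ay": 0, "az": 0, "claw": 5.7}, {"tx": 0, "ty": 0, "tz": 0, "ax": 0, "ay": 0, "az": 0, "claw": 5.7}, {"tx": 0, "ty": 0, "tz": 0, "ax": 0, "ay": 0, "az": 0, "claw": 5.7}]'

```text
time_s: 16.18
tcp_pos: [0.493, 0.0896, 0.0864]
ee_rot: [[-1.0, -0.001, 0.002], [-0.001, 1.0, 0.001], [-0.002, 0.001, -1.0]]
wrist_force: [-0.4, -0.5, -4.4]
gripper_width: 0.691
gripper_force: 30.0
```

```bash
python3 - <<'E'
from h import *
s,p,d=look('w6');print(s['tcp_pos'])
print('held');findring(s,p,s['tcp_pos'][2]+.0115,.061)
h=cv2.cvtColor(p,cv2.COLOR_RGB2HSV);g=cv2.inRange(h,(50,70,20),(95,255,255))
for c in cv2.findContours(g,0,1)[0]:
    if len(c)<40:continue
    P=wray(c[:,0],.009,s);print(c[:,0].mean(0).round(),P.min(0)[:2].round(4),P.max(0)[:2].round(4))
cv2.imwrite('pics/c6.png',cv2.resize(p[120:320,120:520,::-1],None,fx=2,fy=2,interpolation=cv2.INTER_CUBIC))
E
```

```text
[0.49301087 0.08956222 0.08637554]
held
ring 150 [0.4909 0.0901] 53.1 4.6 [326. 245.] off mm [-2.2  0.5]
[324. 243.] [0.5176 0.0747] [0.5252 0.1039]
[290. 197.] [0.4736 0.0566] [0.4872 0.0673]
[324. 191.] [0.4596 0.0619] [0.4931 0.1215]
```

View pics/c6.png

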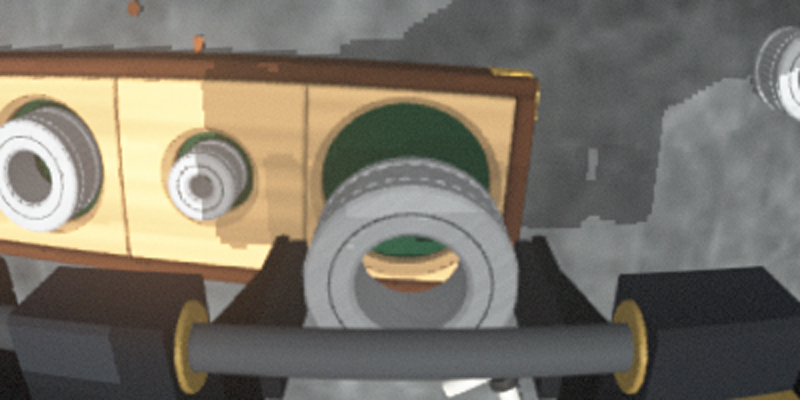

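The view shows ring_61 held level at (326,245), above pocket_61, with rings 28 and 50 seated. The pocket centre is about (0.491,0.089), so I shift 1 mm and lower.

>>> drive_tool --rows '[{"tx": 0.1, "ty": 0, "tz": 0.8, "ax": 0, "ay": 0, "az": 0, "claw": 5.7}, {"tx": 0, "ty": 0, "tz": 1.2, "ax": 0, "ay": 0, "az": 0, "claw": 5.7}, {"tx": 0, "ty": 0, "tz": 1, "ax": 0, "ay": 0, "az": 0, "claw": 5.7}, {"tx": 0, "ty": 0, "tz": 0.7, "ax": 0, "ay": 0, "az": 0, "claw": 5.7}, {"tx": 0, "ty": 0, "tz": 0.5, "ax": 0, "ay": 0, "az": 0, "claw": 5.7}, {"tx": 0, "ty": 0, "tz": 0.4, "ax": 0, "ay": 0, "az": 0, "claw": 5.7}, {"tx": 0, "ty": 0, "tz": 0.4, "ax": 0, "ay": 0, "az": 0, "claw": 5.7}, {"tx": 0, "ty": 0, "tz": 0.3, "ax": 0, "ay": 0, "az": 0, "claw": 5.7}, {"tx": 0, "ty": 0, "tz": 0.2, "ax": 0, "ay": 0, "az": 0, "claw": 5.7}, {"tx": 0, "ty": 0, "tz": 0.1, "ax": 0, "ay": 0, "az": 0, "claw": 5.7}]'

```text
time_s: 17.07
tcp_pos: [0.4907, 0.0887, 0.03]
ee_rot: [[-1.0, -0.001, 0.0], [-0.001, 1.0, 0.0], [-0.0, 0.0, -1.0]]
wrist_force: [-0.5, 0.2, -4.4]
gripper_width: 0.69
gripper_force: 30.0
```

>>> drive_tool --rows '[{"tx": 0, "ty": 0, "tz": 0.1, "ax": 0, "ay": 0, "az": 0, "claw": 5.7}, {"tx": 0, "ty": 0, "tz": 0.1, "ax": 0, "ay": 0, "az": 0, "claw": 5.7}, {"tx": 0, "ty": 0, "tz": 0.1, "ax": 0, "ay": 0, "az": 0, "claw": 5.7}, {"tx": 0, "ty": 0, "tz": 0.05, "ax": 0, "ay": 0, "az": 0, "claw": 5.7}, {"tx": 0, "ty": 0, "tz": 0.05, "ax": 0, "ay": 0, "az": 0, "claw": 5.7}, {"tx": 0, "ty": 0, "tz": 0.05, "ax": 0, "ay": 0, "az": 0, "claw": 5.7}, {"tx": 0, "ty": 0, "tz": 0, "ax": 0, "ay": 0, "az": 0, "claw": 5.7}]'

```text
time_s: 17.65
tcp_pos: [0.4907, 0.0887, 0.0261]
ee_rot: [[-1.0, -0.001, 0.0], [-0.001, 1.0, -0.0], [-0.0, -0.0, -1.0]]
wrist_force: [-3.1, 0.5, 1.4]
gripper_width: 0.692
gripper_force: 30.0
```

>>> drive_tool --rows '[{"tx": 0, "ty": 0, "tz": 0.05, "ax": 0, "ay": 0, "az": 0, "claw": 5.7}, {"tx": 0, "ty": 0, "tz": 0, "ax": 0, "ay": 0, "az": 0, "claw": 5.7}]'

```text
time_s: 17.82
tcp_pos: [0.4907, 0.0887, 0.0261]
ee_rot: [[-1.0, -0.001, 0.0], [-0.001, 1.0, -0.0], [-0.0, -0.0, -1.0]]
wrist_force: [-4.0, 0.3, 6.4]
gripper_width: 0.69
gripper_force: 30.0
```

Contact. Releasing, then heading for ring_39.

>>> drive_tool --rows '[{"tx": 0, "ty": 0, "tz": -0.05, "ax": 0, "ay": 0, "az": 0, "claw": 6}, {"tx": 0, "ty": 0, "tz": 0, "ax": 0, "ay": 0, "az": 0, "claw": 6.4}, {"tx": 0, "ty": 0, "tz": 0, "ax": 0, "ay": 0, "az": 0, "claw": 6.8}, {"tx": 0, "ty": 0, "tz": 0, "ax": 0, "ay": 0, "az": 0, "claw": 7.2}, {"tx": 0, "ty": 0, "tz": 0, "ax": 0, "ay": 0, "az": 0, "claw": 7.2}, {"tx": 0, "ty": 0, "tz": -0.5, "ax": 0, "ay": 0, "az": 0, "claw": 7.2}, {"tx": 0, "ty": 0, "tz": -1.5, "ax": 0, "ay": 0, "az": 0, "claw": 7.2}, {"tx": 0, "ty": 0, "tz": -2.5, "ax": 0, "ay": 0, "az": 0, "claw": 7.2}, {"tx": 0, "ty": 0, "tz": -3, "ax": 0, "ay": 0, "az": 0, "claw": 7.2}, {"tx": 0, "ty": 0, "tz": -3, "ax": 0, "ay": 0, "az": 0, "claw": 7.2}]'

```text
time_s: 18.65
tcp_pos: [0.4903, 0.0884, 0.1317]
ee_rot: [[-1.0, -0.001, -0.001], [-0.001, 1.0, -0.001], [0.001, -0.001, -1.0]]
wrist_force: [-0.5, 0.3, -0.6]
gripper_width: 0.831
gripper_force: 0.0
```

>>> drive_tool --rows '[{"tx": 1.3, "ty": 2, "tz": -1.5, "ax": 0, "ay": 0, "az": 0, "claw": 6}, {"tx": 1.5, "ty": 3, "tz": 0, "ax": 0, "ay": 0, "az": 0, "claw": 6}, {"tx": 1.5, "ty": 3, "tz": 0, "ax": 0, "ay": 0, "az": 0, "claw": 6}, {"tx": 1.5, "ty": 3, "tz": 0, "ax": 0, "ay": 0, "az": 0, "claw": 6}, {"tx": 1.5, "ty": 3, "tz": 0, "ax": 0, "ay": 0, "az": 0, "claw": 6}, {"tx": 1, "ty": 2, "tz": 0, "ax": 0, "ay": 0, "az": 0, "claw": 6}, {"tx": 0, "ty": 0, "tz": 0, "ax": 0, "ay": 0, "az": 0, "claw": 6}, {"tx": 0, "ty": 0, "tz": 0, "ax": 0, "ay": 0, "az": 0, "claw": 6}]'

```text
time_s: 19.32
tcp_pos: [0.407, 0.2496, 0.1459]
ee_rot: [[-1.0, -0.003, 0.0], [-0.003, 1.0, 0.0], [-0.0, 0.0, -1.0]]
wrist_force: [-0.2, -0.1, -0.3]
gripper_width: 0.692
gripper_force: 0.0
```

```bash
python3 - <<'E'
from h import *
s,p,d=look('w7');print(s['tcp_pos'],sense()['joints']);findring(s,p,.024,.039)
print('r61');findring(s,p,.037,.061)
E
```

```text
[0.40704481 0.24960099 0.14589389] [ 5.09818823e+01  1.20734153e+01 -2.61183291e+01  1.86806718e-03
 -5.18038651e+01 -1.40875335e+02]
ring 150 [0.4404 0.262 ] 38.8 1.4 [337. 228.] off mm [33.3 12.4]
ring 175 [0.4404 0.2619] 37.6 1.3 [337. 228.] off mm [33.4 12.3]
ring 200 [ 0.4888 -0.084 ] 28.0 2.0 [ 78. 255.] off mm [  81.7 -333.6]
ring 200 [0.4405 0.2619] 36.9 0.9 [337. 228.] off mm [33.5 12.3]
r61
ring 150 [ 0.4668 -0.1286] 51.9 5.0 [ 49. 243.] off mm [  59.7 -378.2]
```

View pics/w7.png

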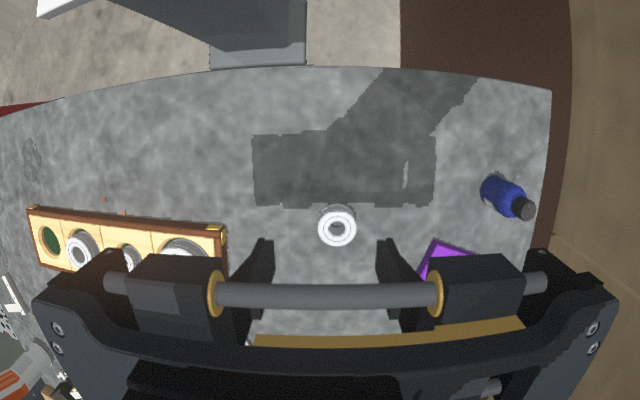

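The view shows ring_39 alone at (337,228), and the purple decoy at (440,262) is clear of the fingers.

>>> drive_tool --rows '[{"tx": -1.7, "ty": 0.7, "tz": 0, "ax": 0, "ay": 0, "az": 0, "claw": 5.6}, {"tx": -1.6, "ty": 0.6, "tz": 1, "ax": 0, "ay": 0, "az": 0, "claw": 5.6}, {"tx": 0, "ty": 0, "tz": 2.5, "ax": 0, "ay": 0, "az": 0, "claw": 5.6}, {"tx": 0, "ty": 0, "tz": 2.5, "ax": 0, "ay": 0, "az": 0, "claw": 5.6}, {"tx": 0, "ty": 0, "tz": 2.5, "ax": 0, "ay": 0, "az": 0, "claw": 5.6}, {"tx": 0, "ty": 0, "tz": 2.0, "ax": 0, "ay": 0, "az": 0, "claw": 5.6}, {"tx": 0, "ty": 0, "tz": 1.5, "ax": 0, "ay": 0, "az": 0, "claw": 5.6}, {"tx": 0, "ty": 0, "tz": 0.7, "ax": 0, "ay": 0, "az": 0, "claw": 5.6}, {"tx": 0, "ty": 0, "tz": 0.4, "ax": 0, "ay": 0, "az": 0, "claw": 5.6}, {"tx": 0, "ty": 0, "tz": 0, "ax": 0, "ay": 0, "az": 0, "claw": 5.6}]'

```text
time_s: 20.2
tcp_pos: [0.4407, 0.2609, 0.0142]
ee_rot: [[-1.0, 0.0, -0.001], [0.0, 1.0, -0.001], [0.001, -0.001, -1.0]]
wrist_force: [0.7, 0.0, -0.2]
gripper_width: 0.64
gripper_force: 0.0
```

>>> drive_tool --rows '[{"tx": 0, "ty": 0, "tz": 0, "ax": 0, "ay": 0, "az": 0, "claw": 5}, {"tx": 0, "ty": 0, "tz": 0, "ax": 0, "ay": 0, "az": 0, "claw": 4.4}, {"tx": 0, "ty": 0, "tz": 0, "ax": 0, "ay": 0, "az": 0, "claw": 3.5}, {"tx": 0, "ty": 0, "tz": 0, "ax": 0, "ay": 0, "az": 0, "claw": 3.5}, {"tx": 0, "ty": 0, "tz": 0, "ax": 0, "ay": 0, "az": 0, "claw": 3.5}, {"tx": 0, "ty": 0, "tz": 0, "ax": 0, "ay": 0, "az": 0, "claw": 3.5}, {"tx": 0, "ty": 0, "tz": 0, "ax": 0, "ay": 0, "az": 0, "claw": 3.5}]'

```text
time_s: 20.78
tcp_pos: [0.4407, 0.2619, 0.0153]
ee_rot: [[-1.0, -0.001, 0.001], [-0.001, 1.0, 0.001], [-0.001, 0.001, -1.0]]
wrist_force: [-1.0, -0.0, 5.7]
gripper_width: 0.436
gripper_force: 30.0
```

Gripped. Carrying over the tray to pocket_39 at (0.477, -0.151).

>>> drive_tool --rows '[{"tx": 0, "ty": 0, "tz": -0.5, "ax": 0, "ay": 0, "az": 0, "claw": 3.5}, {"tx": 0, "ty": 0, "tz": -1.5, "ax": 0, "ay": 0, "az": 0, "claw": 3.5}, {"tx": 0, "ty": 0, "tz": -2, "ax": 0, "ay": 0, "az": 0, "claw": 3.5}, {"tx": 0, "ty": 0, "tz": -2, "ax": 0, "ay": 0, "az": 0, "claw": 3.5}, {"tx": 0, "ty": -1, "tz": -1.4, "ax": 0, "ay": 0, "az": 0, "claw": 3.5}, {"tx": -0.3, "ty": -2, "tz": -0.6, "ax": 0, "ay": 0, "az": 0, "claw": 3.5}, {"tx": -0.3, "ty": -3, "tz": 0, "ax": 0, "ay": 0, "az": 0, "claw": 3.5}, {"tx": -0.3, "ty": -3.5, "tz": 0, "ax": 0, "ay": 0, "az": 0, "claw": 3.5}, {"tx": -0.3, "ty": -3.5, "tz": 0, "ax": 0, "ay": 0, "az": 0, "claw": 3.5}, {"tx": -0.3, "ty": -3.5, "tz": 0, "ax": 0, "ay": 0, "az": 0, "claw": 3.5}]'

```text
time_s: 21.62
tcp_pos: [0.4548, 0.0952, 0.0943]
ee_rot: [[-1.0, -0.001, -0.001], [-0.001, 1.0, 0.0], [0.001, 0.0, -1.0]]
wrist_force: [0.2, -0.0, -2.5]
gripper_width: 0.435
gripper_force: 30.0
```

>>> drive_tool --rows '[{"tx": -0.3, "ty": -3.5, "tz": 0, "ax": 0, "ay": 0, "az": 0, "claw": 3.5}, {"tx": -0.3, "ty": -3.5, "tz": 0, "ax": 0, "ay": 0, "az": 0, "claw": 3.5}, {"tx": -0.3, "ty": -3.5, "tz": 0, "ax": 0, "ay": 0, "az": 0, "claw": 3.5}, {"tx": -0.3, "ty": -3.5, "tz": 0, "ax": 0, "ay": 0, "az": 0, "claw": 3.5}, {"tx": -0.3, "ty": -3.5, "tz": 0, "ax": 0, "ay": 0, "az": 0, "claw": 3.5}, {"tx": -0.3, "ty": -3, "tz": 0, "ax": 0, "ay": 0, "az": 0, "claw": 3.5}, {"tx": -0.3, "ty": -2.2, "tz": 0, "ax": 0, "ay": 0, "az": 0, "claw": 3.5}, {"tx": 0, "ty": -1.4, "tz": 0, "ax": 0, "ay": 0, "az": 0, "claw": 3.5}, {"tx": 0, "ty": -0.6, "tz": 0, "ax": 0, "ay": 0, "az": 0, "claw": 3.5}, {"tx": 0, "ty": 0, "tz": 0, "ax": 0, "ay": 0, "az": 0, "claw": 3.5}]'

```text
time_s: 22.45
tcp_pos: [0.4762, -0.1512, 0.0941]
ee_rot: [[-1.0, 0.002, -0.001], [0.002, 1.0, 0.0], [0.001, 0.0, -1.0]]
wrist_force: [0.1, -0.2, -2.0]
gripper_width: 0.434
gripper_force: 30.0
```

>>> drive_tool --rows '[{"tx": 0, "ty": 0, "tz": 0, "ax": 0, "ay": 0, "az": 0, "claw": 3.5}, {"tx": 0, "ty": 0, "tz": 0, "ax": 0, "ay": 0, "az": 0, "claw": 3.5}]'

```text
time_s: 22.62
tcp_pos: [0.4766, -0.1495, 0.0944]
ee_rot: [[-1.0, -0.002, -0.0], [-0.002, 1.0, 0.0], [0.0, 0.0, -1.0]]
wrist_force: [-0.5, 0.4, -1.4]
gripper_width: 0.435
gripper_force: 30.0
```

```bash
python3 - <<'E'
from h import *
s,p,d=look('w8');print(s['tcp_pos'])
print('held');findring(s,p,s['tcp_pos'][2]+.009,.039)
h=cv2.cvtColor(p,cv2.COLOR_RGB2HSV);g=cv2.inRange(h,(50,70,20),(95,255,255))
for c in cv2.findContours(g,0,1)[0]:
    if len(c)<30:continue
    P=wray(c[:,0],.009,s);print(c[:,0].mean(0).round(),P.min(0)[:2].round(4),P.max(0)[:2].round(4))
cv2.imwrite('pics/c8.png',cv2.resize(p[120:320,180:580,::-1],None,fx=2,fy=2,interpolation=cv2.INTER_CUBIC))
E
```

```text
[ 0.47659096 -0.14950068  0.09444836]
held
ring 150 [ 0.4754 -0.1489] 33.1 3.3 [325. 256.] off mm [-1.2  0.6]
ring 150 [0.4585 0.0168] 29.3 2.1 [565. 215.] off mm [-18.1 166.3]
ring 150 [ 0.4436 -0.3063] 32.6 0.7 [ 87. 206.] off mm [ -33.  -156.8]
ring 150 [ 0.4438 -0.3068] 30.0 0.7 [ 87. 206.] off mm [ -32.8 -157.3]
ring 175 [ 0.4436 -0.3063] 31.9 0.9 [ 88. 206.] off mm [ -33.  -156.8]
ring 175 [ 0.4438 -0.3067] 30.5 0.6 [ 87. 206.] off mm [ -32.8 -157.2]
ring 200 [ 0.4437 -0.3065] 31.0 1.0 [ 91. 206.] off mm [ -32.9 -157. ]
[322. 206.] [ 0.4557 -0.1738] [ 0.4896 -0.1294]
```

View pics/c8.png

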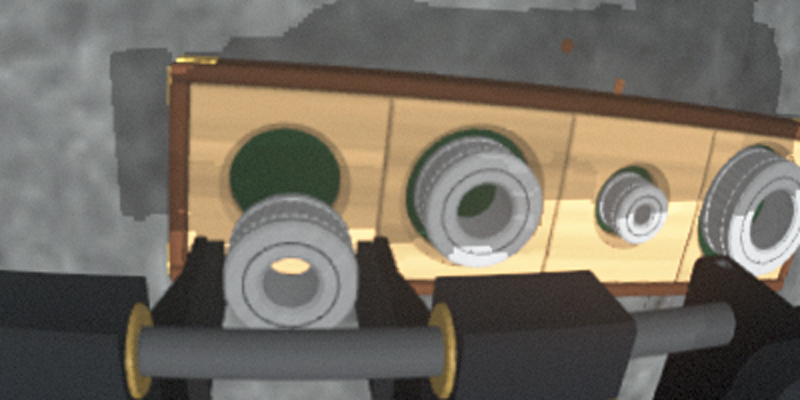

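The view shows ring_39 held level at (325,256) over pocket_39 at (322,206), and the other three rings seated. I shift 2 mm in -y and lower.

>>> drive_tool --rows '[{"tx": 0, "ty": -0.2, "tz": 0.8, "ax": 0, "ay": 0, "az": 0, "claw": 3.5}, {"tx": 0, "ty": 0, "tz": 1.4, "ax": 0, "ay": 0, "az": 0, "claw": 3.5}, {"tx": 0, "ty": 0, "tz": 1.4, "ax": 0, "ay": 0, "az": 0, "claw": 3.5}, {"tx": 0, "ty": 0, "tz": 0.9, "ax": 0, "ay": 0, "az": 0, "claw": 3.5}, {"tx": 0, "ty": 0, "tz": 0.6, "ax": 0, "ay": 0, "az": 0, "claw": 3.5}, {"tx": 0, "ty": 0, "tz": 0.5, "ax": 0, "ay": 0, "az": 0, "claw": 3.5}, {"tx": 0, "ty": 0, "tz": 0.4, "ax": 0, "ay": 0, "az": 0, "claw": 3.5}, {"tx": 0, "ty": 0, "tz": 0.3, "ax": 0, "ay": 0, "az": 0, "claw": 3.5}, {"tx": 0, "ty": 0, "tz": 0.2, "ax": 0, "ay": 0, "az": 0, "claw": 3.5}, {"tx": 0, "ty": 0, "tz": 0.1, "ax": 0, "ay": 0, "az": 0, "claw": 3.5}]'

```text
time_s: 23.5
tcp_pos: [0.4769, -0.1524, 0.0285]
ee_rot: [[-1.0, -0.001, 0.0], [-0.001, 1.0, -0.0], [-0.0, -0.0, -1.0]]
wrist_force: [-0.1, 0.8, -1.9]
gripper_width: 0.435
gripper_force: 30.0
```

>>> drive_tool --rows '[{"tx": 0, "ty": 0, "tz": 0.1, "ax": 0, "ay": 0, "az": 0, "claw": 3.5}, {"tx": 0, "ty": 0, "tz": 0.1, "ax": 0, "ay": 0, "az": 0, "claw": 3.5}, {"tx": 0, "ty": 0, "tz": 0.1, "ax": 0, "ay": 0, "az": 0, "claw": 3.5}, {"tx": 0, "ty": 0, "tz": 0.05, "ax": 0, "ay": 0, "az": 0, "claw": 3.5}, {"tx": 0, "ty": 0, "tz": 0.05, "ax": 0, "ay": 0, "az": 0, "claw": 3.5}, {"tx": 0, "ty": 0, "tz": 0.05, "ax": 0, "ay": 0, "az": 0, "claw": 3.5}, {"tx": 0, "ty": 0, "tz": 0, "ax": 0, "ay": 0, "az": 0, "claw": 3.5}]'

```text
time_s: 24.08
tcp_pos: [0.4769, -0.1524, 0.0243]
ee_rot: [[-1.0, -0.001, 0.0], [-0.001, 1.0, -0.0], [-0.0, -0.0, -1.0]]
wrist_force: [-2.4, 0.3, 1.1]
gripper_width: 0.433
gripper_force: 30.0
```

>>> drive_tool --rows '[{"tx": 0, "ty": 0, "tz": 0.05, "ax": 0, "ay": 0, "az": 0, "claw": 3.5}, {"tx": 0, "ty": 0, "tz": 0, "ax": 0, "ay": 0, "az": 0, "claw": 3.5}]'

```text
time_s: 24.25
tcp_pos: [0.4769, -0.1524, 0.0243]
ee_rot: [[-1.0, -0.001, 0.0], [-0.001, 1.0, -0.0], [-0.0, -0.0, -1.0]]
wrist_force: [-2.2, 1.1, 5.6]
gripper_width: 0.435
gripper_force: 30.0
```

Contact. Releasing, then lifting clear to view the tray from the near side.

>>> drive_tool --rows '[{"tx": 0, "ty": 0, "tz": -0.05, "ax": 0, "ay": 0, "az": 0, "claw": 3.8}, {"tx": 0, "ty": 0, "tz": 0, "ax": 0, "ay": 0, "az": 0, "claw": 4.2}, {"tx": 0, "ty": 0, "tz": 0, "ax": 0, "ay": 0, "az": 0, "claw": 4.6}, {"tx": 0, "ty": 0, "tz": 0, "ax": 0, "ay": 0, "az": 0, "claw": 5}, {"tx": 0, "ty": 0, "tz": 0, "ax": 0, "ay": 0, "az": 0, "claw": 5}, {"tx": 0, "ty": 0, "tz": -0.5, "ax": 0, "ay": 0, "az": 0, "claw": 5}, {"tx": 0, "ty": 0, "tz": -1.5, "ax": 0, "ay": 0, "az": 0, "claw": 5}, {"tx": 0, "ty": 0, "tz": -2.5, "ax": 0, "ay": 0, "az": 0, "claw": 5}, {"tx": 0, "ty": 0, "tz": -3, "ax": 0, "ay": 0, "az": 0, "claw": 5}, {"tx": 0, "ty": 0, "tz": -3, "ax": 0, "ay": 0, "az": 0, "claw": 5}]'

```text
time_s: 25.08
tcp_pos: [0.4763, -0.1524, 0.1302]
ee_rot: [[-1.0, -0.001, -0.001], [-0.001, 1.0, -0.0], [0.001, -0.0, -1.0]]
wrist_force: [0.8, -0.6, -0.1]
gripper_width: 0.572
gripper_force: 0.0
```

>>> drive_tool --rows '[{"tx": 0, "ty": 2, "tz": -3, "ax": 0, "ay": 0, "az": 0, "claw": 5}, {"tx": 0, "ty": 3.5, "tz": -1, "ax": 0, "ay": 0, "az": 0, "claw": 5}, {"tx": 0, "ty": 3.5, "tz": 0, "ax": 0, "ay": 0, "az": 0, "claw": 5}, {"tx": 0, "ty": 2.5, "tz": 0, "ax": 0, "ay": 0, "az": 0, "claw": 5}, {"tx": 0, "ty": 0, "tz": 0, "ax": 0, "ay": 0, "az": 0, "claw": 5}, {"tx": 0, "ty": 0, "tz": 0, "ax": 0, "ay": 0, "az": 0, "claw": 5}]'

```text
time_s: 25.58
tcp_pos: [0.4767, -0.0363, 0.1696]
ee_rot: [[-1.0, -0.003, 0.001], [-0.003, 1.0, 0.0], [-0.001, 0.0, -1.0]]
wrist_force: [-0.3, -0.5, 0.5]
gripper_width: 0.573
gripper_force: 0.0
```

```bash
python3 - <<'E'
from h import *
s,p,d=look('w9');print(s['time_s'],s['tcp_pos'],s['wrist_force'])
T=np.array(camera_params('wrist')['tool_from_camera'])
for n,D,z,c in((61,.061,.037,(.491,.0887)),(28,.028,.031,(.487,.0078)),(50,.05,.035,(.4822,-.071)),(39,.039,.033,(.4769,-.152))):
    for t in(110,150,185):
        for o in fits((p.min(2)>t).astype(np.uint8),s,z,D):
            if np.linalg.norm(o[0]-c)<.008: print(n,t,*o)
cv2.imwrite('pics/c9.png',cv2.resize(p[100:300,120:520,::-1],None,fx=2,fy=2,interpolation=cv2.INTER_CUBIC))
E
```

```text
25.5833 [ 0.47669458 -0.03630229  0.16956646] [-0.26428712 -0.49034366  0.52715138]
28 150 [0.4873 0.008 ] 26.1 1.4 [368. 202.] off mm [10.6 44.3]
```

View pics/c9.png

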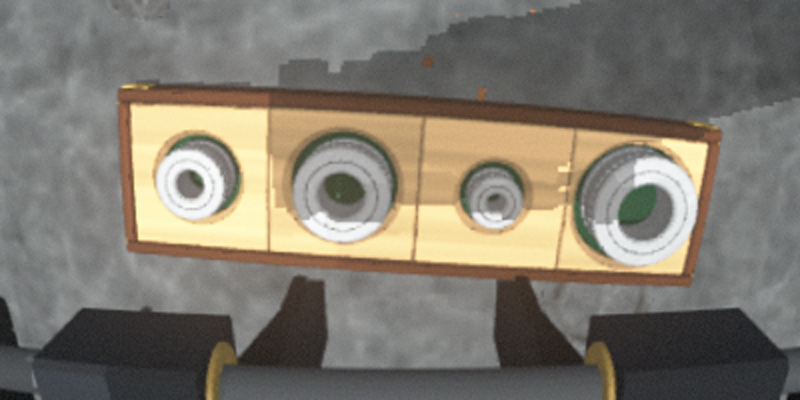

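The view shows all four rings flat in their own pockets: 39 at (217,192), 50 at (292,194), 28 at (366,199) and 61 at (440,203). A depth check of the top faces will confirm they are fully down and level.

```bash
python3 - <<'E'
from h import *
f=np.load('w9.npz');s={'tcp_pos':f['pos'],'ee_rot':f['rot']};d=f['d']
v,u=np.mgrid[100:300,120:520];uv=np.c_[u.ravel(),v.ravel()]
c=camera_params('wrist');T=np.array(c['tool_from_camera']);R=s['ee_rot'];o=R@T[:3,3]+s['tcp_pos'];ax=R@T[:3,2]
P=wray(uv,0,s);w=P-o;X=o+w*(d[uv[:,1],uv[:,0]]/(w@ax))[:,None]
for n,D,b,c in((61,.061,.032,(.491,.0887)),(28,.028,.01,(.487,.0078)),(50,.05,.024,(.4822,-.071)),(39,.039,.016,(.4769,-.152))):
    r=np.linalg.norm(X[:,:2]-c,axis=1);Q=X[(r<D/2-.002)&(r>b/2+.002)]
    Q=Q[np.abs(Q[:,2]-np.median(Q[:,2]))<.006]
    k=np.linalg.lstsq(np.c_[Q[:,:2]-c,np.ones(len(Q))],Q[:,2],rcond=None)[0];print(n,'z top',Q[:,2].mean().round(4),'tilt deg',np.degrees(k[:2]).round(1),len(Q))
q=X[(np.abs(X[:,0]-.455)<.004)&(np.abs(X[:,1])<.1)];print('insert top',np.median(q[:,2]))
E
```

```text
61 z top 0.0376 tilt deg [ 0.1 -0.2] 1161
28 z top 0.0315 tilt deg [0. 0.] 260
50 z top 0.1759 tilt deg [-23.3   7.4] 173
39 z top 0.0336 tilt deg [ 0.1 -0.1] 518
insert top 0.020351411028982802
```

Rings 61, 28 and 39 are down and level. The ring_50 figure is polluted by missing depth, so I refilter it.

```bash
python3 - <<'E'
from h import *
f=np.load('w9.npz');s={'tcp_pos':f['pos'],'ee_rot':f['rot']};d=f['d']
v,u=np.mgrid[150:240,260:330];uv=np.c_[u.ravel(),v.ravel()]
c=camera_params('wrist');T=np.array(c['tool_from_camera']);R=s['ee_rot'];o=R@T[:3,3]+s['tcp_pos'];ax=R@T[:3,2]
w=wray(uv,0,s)-o;dd=d[uv[:,1],uv[:,0]];X=o+w*(dd/(w@ax))[:,None];print('zero',(dd==0).mean())
c=(.4822,-.071);r=np.linalg.norm(X[:,:2]-c,axis=1);Q=X[(dd>0)&(r<.023)&(r>.014)&(X[:,2]<.06)]
print(np.percentile(Q[:,2],[5,25,50,75,95]).round(4),len(Q))
Q=Q[np.abs(Q[:,2]-np.median(Q[:,2]))<.006]
print(np.degrees(np.linalg.lstsq(np.c_[Q[:,:2]-c,np.ones(len(Q))],Q[:,2],rcond=None)[0][:2]))
E
```

```text
zero 0.004603174603174603
[0.0345 0.0352 0.0356 0.0361 0.0368] 975
[ 0.08485632 -0.15312756]
```

All four sit at the expected heights and are level, so I hand in.

```bash
python3 -c "
from station import *
print(finish_job())"
```

```text
the job is handed in; nothing more can be done
None
```

All four setting rings lie flat and fully down in their own pockets, each lowered slowly until contact; I did not touch the two bearings, and the job was handed in after about 26 s of the 112 s allowed.

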